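Strip the macaron filling doser for washing

TASK

Strip the filling doser for washing: draw its yellow-headed locking pin and hang it upright in the blue parking notch on the doser's side, then turn the red-handled bayonet plug anticlockwise to its stop, lift it straight out and stand it upright in the blue wash tray. Put every steel nozzle from the baking mat in the tray too, in any order, and do not disturb the bowl, the jar or the macaron.

Things in the scene. Friction and masses are not known exactly. Their poses are not given: they have to be found in the camera images.
- doser: Countertop filling doser, fixed: a block 150 x 150 x 80 mm, white below, bare metal above. Origin under its centre, z up, its -x side faces the robot (yaw within 0.2 rad). The bayonet plug sits in the middle of its top. Two dark stop posts (10 mm thick, 14 mm high) stand on the top. A blue parking bracket juts from the -x side, level with the top.
- well (a point): Centre of the well in the doser's top (80 mm up), on the plug's axis; axes as the doser's. The lugs come out through a slot along its x. The plug starts 70 degrees clockwise of release, foot 35 mm below here. Pin out, it turns freely anticlockwise (from above) by 70 degrees until its fork meets a stop post; its x then lies along the doser's x and it lifts straight out.
- bore (a point): Mouth of the pin bore in the doser's top face: 12 mm wide, 40 mm deep, vertical, 55 mm to -x and 20 mm to -y of the well.
- notch (a point): Seat of the parking notch, level with the bracket's top (80 mm above the table), 98 mm to -x and 35 mm to +y of the doser's centre. A slot 15 mm wide along the doser's x in a 14 mm thick blue plate, open above, below and at its -x end (24 mm from here); closed 8 mm to +x of here. The pin hangs in it upright, collar on the plate; it can be lowered in from above.
- pin: Locking pin, loose, 100 mm tall, 0.07 kg, upright in the bore at the start (lower end 40 mm below the doser's top): steel shank 10 mm thick, 60 mm long, then a collar 32 mm wide, 4 mm thick, then a round yellow grip 26 mm wide, 36 mm tall. Origin at its lower end, z towards the head. It passes through the plug's fork and so keeps the plug from turning.
- pin_head (a point): Centre of the pin's yellow grip, 82 mm above its lower end (22 mm above the lower face of the collar). Axes as the pin's.
- plug: Bayonet plug, loose but captive, 0.4 kg, 87 mm tall. Origin under the centre of its foot, z up. Steel stem 30 mm wide, 35 mm long, with a bar of two lugs at its foot (64 x 14 mm, 18 mm high, along the plug's x); cap 80 mm wide, 10 mm thick, lying on the doser's top; a fork on the cap's -y side, reaching 70 mm from the axis; red grip bar on top. It can stand on its foot.
- plug_knob (a point): Centre of the plug's red grip bar, 66 mm above the foot: bar 62 mm long (along the plug's x), 16 mm thick, 42 mm tall (its lower edge 21 mm under this point, on the cap). Axes as the plug's.
- tray: Blue open wash tray, fixed, 260 mm (its x) by 250 mm (its y), 32 mm high, walls and floor 4 mm thick. Origin under its centre.
- bowl: White bowl, 90 mm wide and 50 mm high, beyond the work; leave alone. Origin under its centre.
- jar: Amber jar, 70 mm wide, 110 mm high; leave alone. Origin under its centre.
- macaron: Pink macaron, 60 mm wide, 36 mm high; leave alone. Origin under its centre.
- nozzle0: Steel filling nozzle, loose, 0.12 kg, may be absent: 80 mm tall, foot flange 40 mm across and 8 mm high, straight barrel 32 mm across from 9 to 55 mm up, then tapering to an 18 mm tip. Starts upright on the table, tip up, on the grey baking mat in the middle. Origin under its foot, z to its tip.
- nozzle0_c (a point): Centre of nozzle0, half-way up (40 mm above its foot). Axes as the nozzle's.
- nozzle1: Steel filling nozzle, loose, 0.12 kg, may be absent: 80 mm tall, foot flange 40 mm across and 8 mm high, straight barrel 32 mm across from 9 to 55 mm up, then tapering to an 18 mm tip. Starts upright on the table, tip up, on the grey baking mat in the middle. Origin under its foot, z to its tip.
- nozzle1_c (a point): Centre of nozzle1, half-way up (40 mm above its foot). Axes as the nozzle's.
- nozzle2: Steel filling nozzle, loose, 0.12 kg, may be absent: 80 mm tall, foot flange 40 mm across and 8 mm high, straight barrel 32 mm across from 9 to 55 mm up, then tapering to an 18 mm tip. Starts upright on the table, tip up, on the grey baking mat in the middle. Origin under its foot, z to its tip.
- nozzle2_c (a point): Centre of nozzle2, half-way up (40 mm above its foot). Axes as the nozzle's.
- nozzle3: Steel filling nozzle, loose, 0.12 kg, may be absent: 80 mm tall, foot flange 40 mm across and 8 mm high, straight barrel 32 mm across from 9 to 55 mm up, then tapering to an 18 mm tip. Starts upright on the table, tip up, on the grey baking mat in the middle. Origin under its foot, z to its tip.
- nozzle3_c (a point): Centre of nozzle3, half-way up (40 mm above its foot). Axes as the nozzle's.
- nozzle4: Steel filling nozzle, loose, 0.12 kg, may be absent: 80 mm tall, foot flange 40 mm across and 8 mm high, straight barrel 32 mm across from 9 to 55 mm up, then tapering to an 18 mm tip. Starts upright on the table, tip up, on the grey baking mat in the middle. Origin under its foot, z to its tip.
- nozzle4_c (a point): Centre of nozzle4, half-way up (40 mm above its foot). Axes as the nozzle's.
Mind the look-alikes: they are no part of the job. Leave any turquoise look-alike of the nozzle0 alone. Leave any pink look-alike of the pin alone.

How it is judged:
On the way, in this order (a step that is already met when the one before it is completed fails the run):
1. the pin is drawn and hangs in the parking notch (horizontal distance between pin_head and notch below 0.014 m and z of pin_head in the frame of doser between 0.095 and 0.112 m and angle between pin_head's own z axis and vertical below 0.2 rad), for 0.2 s.
2. the plug, still down, is turned to its release stop (angle between the x axis of plug_knob and the x axis of doser, either way round below 0.14 rad and z of plug_knob in the frame of doser below 0.119 m and horizontal distance between plug_knob and well below 0.015 m), for 0.1 s.
3. the plug is lifted out of the doser (z of plug_knob in the frame of doser above 0.15 m and angle between plug_knob's own z axis and vertical below 0.4 rad), for 0.1 s.
At the end, for the whole second after the job is handed in: The pin hangs in the notch (within 14 mm of its seat, upright within 0.2 rad, collar on the plate within about 8 mm), the plug stands in the tray on its floor upright within 0.3 rad, every nozzle present lies or stands inside the tray with its centre under 70 mm high, and plug and pin are at rest (all of step 1 and x of plug_knob in the frame of tray between -0.125 and 0.125 m and y of plug_knob in the frame of tray between -0.12 and 0.12 m and z of plug_knob in the frame of tray below 0.082 m and angle between plug_knob's own z axis and vertical below 0.3 rad and x of nozzle0_c in the frame of tray between -0.126 and 0.126 m and y of nozzle0_c in the frame of tray between -0.121 and 0.121 m and z of each of nozzle0_c, nozzle1_c, nozzle2_c, nozzle3_c, nozzle4_c in the frame of tray below 0.07 m and x of nozzle1_c in the frame of tray between -0.126 and 0.126 m and y of nozzle1_c in the frame of tray between -0.121 and 0.121 m and x of nozzle2_c in the frame of tray between -0.126 and 0.126 m and y of nozzle2_c in the frame of tray between -0.121 and 0.121 m and x of nozzle3_c in the frame of tray between -0.126 and 0.126 m and y of nozzle3_c in the frame of tray between -0.121 and 0.121 m and x of nozzle4_c in the frame of tray between -0.126 and 0.126 m and y of nozzle4_c in the frame of tray between -0.121 and 0.121 m and linear speed of each of plug, pin below 0.02 m/s); the robot touches nothing.
It fails at once if the bowl is moved more than 30 mm (distance of bowl from where it was at the start of the episode above 0.03 m).
It fails at once if the jar is moved more than 30 mm (distance of jar from where it was at the start of the episode above 0.03 m).
It fails at once if the macaron is moved more than 30 mm (distance of macaron from where it was at the start of the episode above 0.03 m).
Of nozzle0, nozzle1, nozzle2, nozzle3, nozzle4 only 3 to 5 are there at a start; the rules pass over those that are not, and their reading is None.
At some moment in a run one of nozzle0, nozzle1, nozzle2, nozzle3, nozzle4 may be knocked a few centimetres aside while the robot is not near it.
It also fails if it takes over 210 s, if anything falls off the work surface, if the arm or the gripper's body presses on something with over 40 N, if the wrist force passes 120 N, or if a joint passes its speed limit or range.

ROBOT

A 6-joint arm with a two-finger parallel gripper is mounted at the origin on the work surface. World frame = base frame: x ahead of the robot, y to its left, z up, the work surface at z = 0. Lengths are in m, angles in rad, forces in N, time in s.
With the tool pointing down it reaches from about 0.375 to 0.975 m from the base axis. Payload 3.8 kg.
Tool frame: the origin (TCP) lies on the centre line of the jaws, within the pads' length; the fingertips stand 25 mm ahead of it and the grasp point (between the pads) lies 6 mm ahead of it; y points along the fingers, z is the direction in which the jaws open and shut, and the axes are right-handed (so a half turn about y gives the same grasp; the last joint's range is limited). The gripper opens to 85 mm and grips with 20 to 120 N. Pads are 22 mm wide; open, the fingers measure 114 mm over their backs; the gripper's body (76 mm by 85 mm) begins 54 mm behind the grasp point. The pads swing forward as they close: fully open they stand 13 mm farther back than shut.
Start: joints at [-1.236, 0.264, 1.604, -0, 1.274, -0.037], TCP at [0.245, -0.629, 0.225] pointing down, gripper open.
Joint ranges: [-2.63, 2.63], [-0.94, 2.18], [0.31, 2.57], [-1.31, 4.45], [0, 2.66], [-2.55, 2.55]. Speed limits (rad/s): [2.57, 2.57, 3.14, 3.14, 3.14, 3.14].

INTERFACE

Orientations are given as a rotation vector (axis times angle).
In Python, from workcell import bot gives the robot as it stands.
- The arm moves only by the shell command python3 -m jog 'ROWS' [FORCE]. ROWS is JSON, a list of rows, each a list of 5 numbers: the shift along the world's x, y, z in mm, then the turn about the world's z in degrees, then the finger opening in mm, from 0 to 85.4. A call has exactly 10 rows; each row is the pose to reach, as a shift and turn from the pose commanded when the call began; what a row does not reach only later rows make up. A row lasts 1/8 s, in which the tool goes at most 62.5 mm and 10.7 degrees, less where a joint would pass 70% of its speed; a pose out of reach is approached as far as the arm can. A call with a gripper value outside its range is refused whole. The fingers move at their own pace and stop on an object; FORCE is the grip in N (left out, the last holds). Time passes only in rows, so rows that repeat a pose let the fingers close, or fill a call up. It gives the time, the measured TCP pose, the force and the opening at its end, in the units of the state.
- bot.read_state(): the state, without advancing time (a new reading comes with each control period).
- bot.read_camera(name): name is "side" or "top" or "wrist"; returns a dict with "pixels" (400x640x3 uint8, red, green, blue), "fx", "fy", "cx", "cy" (pixels), "dist" ([k1, k2, p1, p2, k3] as OpenCV has them; the pictures are not rectified), "R" (3x3) and "t" (3): a world point X has camera coordinates R X + t. Camera axes: x right, y down, z forward; pixel columns grow to the right and rows downward; lengths in m; the calibration is good to about 2 mm. A picture is of the moment at which its call begins. There is no depth.
- bot.finish_job(): hands the job in, once; it reports no verdict.
The state is a dict: "time": time; "q": joint angles; "joint_vel": joint speeds; "joint_torque": joint torques, N m; "tool_pos": TCP position; "tcp_rot": TCP orientation; "wrist_force": force on the tool from outside, world axes, zero at the start; "torque": the same for the moment, N m; "width": opening from 0.0 (shut) to 1.0 (fully open).
Only numpy, scipy, OpenCV 4.12 (cv2) and the standard library are available. Lean on these libraries where they do the work, as an engineer would, in place of code of your own. Each camera call takes 0.05 s, during which the arm holds its last target.

## Working session

There is one attempt and no reset: what is moved stays moved. The work goes in short steps, Python scripts to look and compute and a shell command to move; the robot and the scene stay as the last step left them, time stands still between calls to the robot, and variables do not carry over. Pictures are saved under pics/ and viewed, and the job is handed in when it is done.

```bash
ls; mkdir -p pics; python3 - <<'E'
from workcell import bot
import cv2
s=bot.read_state(); print(s)
for n in ("side","top","wrist"):
    c=bot.read_camera(n); cv2.imwrite(f"pics/{n}0.png",c["pixels"][:,:,::-1])
    print(n,c["fx"],c["fy"],c["cx"],c["cy"],c["dist"],c["R"],c["t"])
E
```

```text
pics
{'time': 0.0, 'q': array([-1.23589040e+00,  2.64777145e-01,  1.60537138e+00, -1.97080139e-05,
        1.27371047e+00, -3.68951523e-02]), 'joint_vel': array([ 3.76554974e-04, -2.84704647e-04,  7.73658451e-05,  5.02644248e-04,
        1.64364833e-03, -9.50149388e-04]), 'joint_torque': array([ 2.13362917e-03, -5.15106869e+01, -3.67313147e+01,  2.50370067e-04,
        1.28981398e-02, -1.70534486e-05]), 'tool_pos': array([ 0.24497286, -0.62817614,  0.2241473 ]), 'tcp_rot': array([-0.37998468,  2.02074823, -2.01615085]), 'wrist_force': array([0.50155555, 0.28445816, 0.08642675]), 'torque': array([-0.04469761,  0.00157063, -0.00853747]), 'width': 0.9997027538267308}
side 415.1822416878716 415.1822416878716 322.1807312294487 203.33313709506606 [0.02047465 0.         0.         0.         0.        ] [[-0.93614092 -0.35160745  0.00351949]
 [-0.25043124  0.65967035 -0.70860372]
 [ 0.24682864 -0.66423432 -0.70559789]] [0.56023772 0.21905135 0.82653907]
top 372.2329135458148 372.2329135458148 318.7258703159141 203.0990801262554 [-0.04336382  0.          0.          0.          0.        ] [[-0.01755028 -0.99983991  0.00348497]
 [-0.993225    0.0170335  -0.11495197]
 [ 0.1148742  -0.0054788  -0.99336494]] [0.00863516 0.62796508 0.78675458]
wrist 306.5513882938084 306.5513882938084 319.8450814623381 201.6535993280385 [-0.05450432  0.          0.          0.          0.        ] [[ 3.63917726e-01 -9.31430907e-01 -5.94934294e-04]
 [-8.96493764e-01 -3.50440651e-01  2.71090909e-01]
 [-2.52710940e-01 -9.81214322e-02 -9.62553565e-01]] [-0.67350882 -0.03599261  0.37718722]
```

View pics/top0.png

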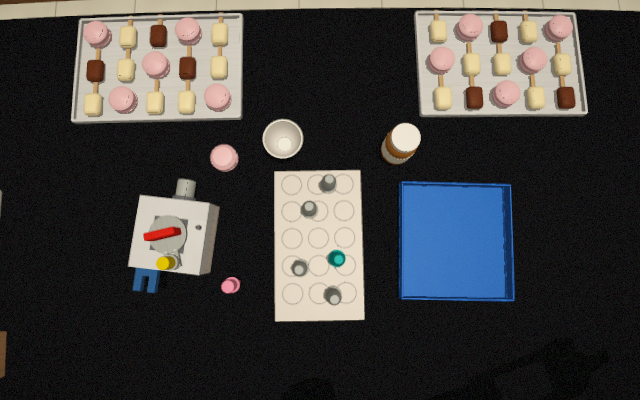

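View pics/side0.png

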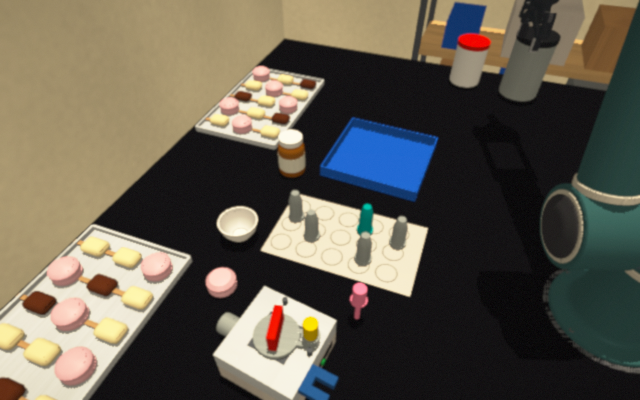

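View pics/wrist0.png

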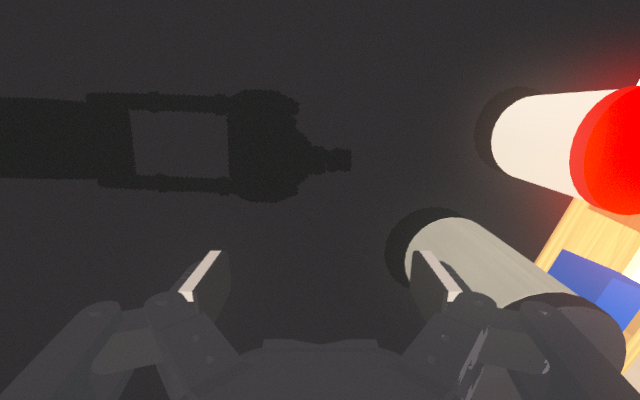

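The top picture shows the doser at (175,235), pin head (165,263), bracket (146,280), tray (457,240), steel nozzles at (328,183), (309,209), (299,268) and (332,296), turquoise at (337,258), and the pink pin at (230,285). Next come helpers and measurements.

```bash
cat > h.py <<'E'
from workcell import bot
import cv2, numpy as np
def cam(n,save=None):
    c=bot.read_camera(n)
    if save: cv2.imwrite(f"pics/{save}.png",c["pixels"][:,:,::-1])
    c["K"]=np.array([[c["fx"],0,c["cx"]],[0,c["fy"],c["cy"]],[0,0,1.]]); c["d"]=np.array(c["dist"],float)
    c["hsv"]=cv2.cvtColor(c["pixels"],cv2.COLOR_RGB2HSV); c["R"]=np.array(c["R"]);c["t"]=np.array(c["t"])
    return c
def ray(c,p):
    u=cv2.undistortPoints(np.array(p,float).reshape(-1,1,2),c["K"],c["d"]).reshape(-1,2)
    d=np.c_[u,np.ones(len(u))]@c["R"]; return -c["R"].T@c["t"], d
def plane(c,p,z):
    o,d=ray(c,p); return o+d*((z-o[2])/d[:,2])[:,None]
def proj(c,X):
    return cv2.projectPoints(np.array(X,float).reshape(-1,3),cv2.Rodrigues(c["R"])[0],c["t"],c["K"],c["d"])[0].reshape(-1,2)
def tri(ca,pa,cb,pb):
    oa,da=ray(ca,[pa]);ob,db=ray(cb,[pb]);da=da[0];db=db[0]
    s=np.linalg.lstsq(np.c_[da,-db],ob-oa,rcond=None)[0]
    A=oa+s[0]*da;B=ob+s[1]*db
    return (A+B)/2,np.linalg.norm(A-B)
def mask(c,lo,hi): return cv2.inRange(c["hsv"],np.array(lo),np.array(hi))
def blobs(m,amin=20):
    n,l,s,ce=cv2.connectedComponentsWithStats(m)
    return [(ce[i].round(1),s[i]) for i in range(1,n) if s[i,4]>=amin],l
def crop(c,x0,y0,x1,y1,k,name):
    im=cv2.resize(c["pixels"][y0:y1,x0:x1,::-1],None,fx=k,fy=k,interpolation=cv2.INTER_CUBIC); cv2.imwrite(f"pics/{name}.png",im)
E
python3 - <<'E'
from h import *
for n in ("top","side"):
    c=cam(n)
    print(n,"cam",(-c["R"].T@c["t"]).round(3))
    for nm,lo,hi in (("yel",(22,150,100),(35,255,255)),("red",(0,180,90),(6,255,255)),("blue",(100,120,60),(125,255,255)),("teal",(80,120,30),(98,255,255)),("pink",(160,60,100),(178,255,255))):
        print(nm,[(tuple(a),b.tolist()) for a,b in blobs(mask(c,lo,hi),25)[0]])
c=cam("top"); crop(c,110,160,260,310,4,"topd")
crop(c,265,160,375,330,4,"topm")
c=cam("side"); crop(c,200,270,380,400,4,"sided")
E
```

```text
top cam [0.533 0.002 0.854]
yel [((np.float64(165.2), np.float64(262.7)), [156, 257, 19, 13, 202])]
red [((np.float64(161.6), np.float64(233.6)), [144, 227, 37, 14, 308])]
blue [((np.float64(455.7), np.float64(241.4)), [399, 181, 116, 121, 13561]), ((np.float64(145.6), np.float64(279.6)), [132, 268, 28, 25, 501])]
teal [((np.float64(336.4), np.float64(257.9)), [329, 250, 16, 17, 216])]
pink [((np.float64(230.2), np.float64(285.1)), [221, 277, 19, 17, 250])]
side cam [0.375 0.601 0.736]
yel [((np.float64(310.2), np.float64(328.4)), [303, 317, 15, 24, 308])]
red [((np.float64(474.4), np.float64(42.1)), [459, 35, 32, 16, 420]), ((np.float64(274.4), np.float64(327.6)), [266, 306, 17, 45, 463])]
blue [((np.float64(462.1), np.float64(22.5)), [442, 3, 43, 46, 1120]), ((np.float64(380.1), np.float64(157.8)), [320, 117, 119, 85, 6542]), ((np.float64(317.7), np.float64(383.3)), [299, 365, 40, 35, 803])]
teal [((np.float64(365.8), np.float64(218.0)), [357, 202, 17, 32, 358])]
pink [((np.float64(466.7), np.float64(35.2)), [458, 33, 21, 12, 46]), ((np.float64(358.6), np.float64(297.4)), [349, 282, 20, 37, 449])]
```

View pics/topd.png

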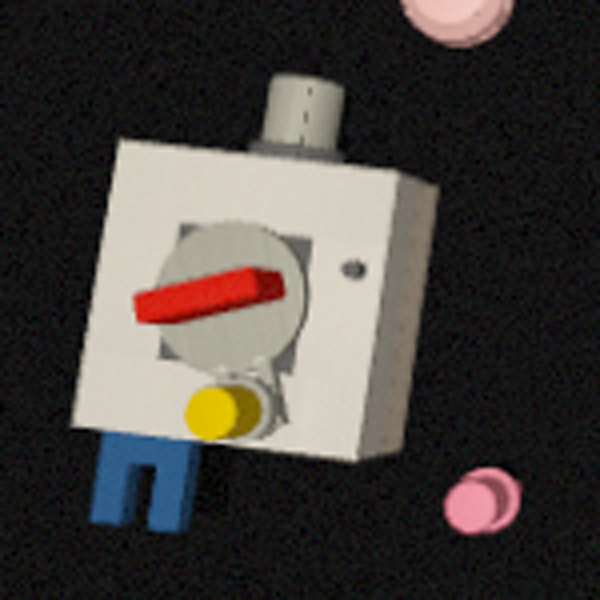

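View pics/sided.png

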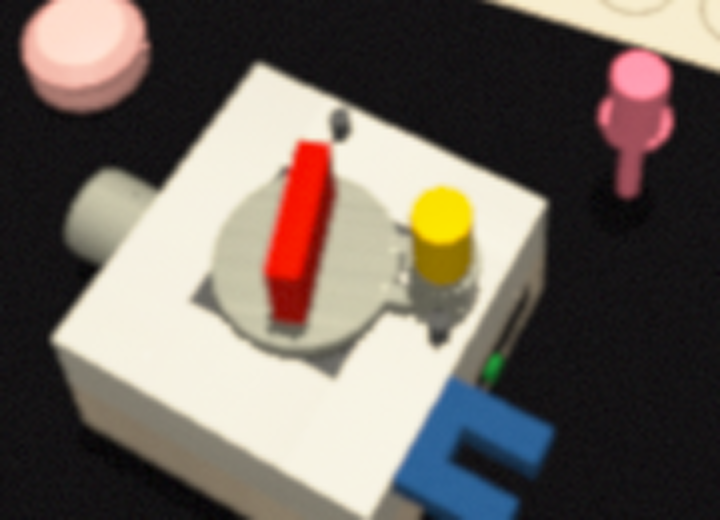

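View pics/topm.png

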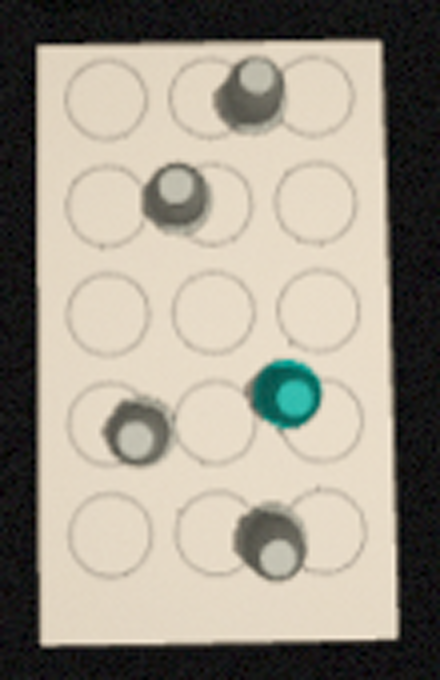

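Top crop: doser top corners at (118,139), (400,172), (358,461), (72,428), pin top disc (213,413), notch between the blue prongs at (140,490), one stop post at (353,269). The mat crop shows tip discs at (257,77), (176,187), (136,440), (279,559), with turquoise at (293,397).

```bash
python3 - <<'E'
from h import *
c=cam("top"); s=cam("side")
def un(p,x0,y0,k=4): return (np.array(p)+.5)/k-.5+[x0,y0]
# doser top refine: threshold contour of bright low sat
P=plane(c,un([(118,139),(400,172),(358,461),(72,428)],110,160),0.08)
print("doser corners",P.round(4)); print(np.linalg.norm(P-np.roll(P,-1,0),axis=1).round(4))
ctr=P.mean(0); ex=(P[0]+P[1]-P[2]-P[3])[:2]; yaw=np.arctan2(ex[1],ex[0]); print("ctr",ctr.round(4),"yaw",yaw)
S=plane(s,un([(258,62),(548,203),(365,520),(50,340)],200,270),0.08); print("side corners",S[[0,1,3]].round(4), "center", ((S[1]+S[3])/2).round(4))
R=np.array([[np.cos(yaw),-np.sin(yaw)],[np.sin(yaw),np.cos(yaw)]])
for nm,v in (("bore",(-.055,-.02)),("notch",(-.098,.035))): print(nm,ctr[:2]+R@v)
print("pin top top/side",plane(c,un([(213,413)],110,160),.14).round(4),plane(s,un([(442,217)],200,270),.14).round(4))
print("tips",plane(c,un([(257,77),(176,187),(136,440),(279,559),(293,397)],265,160),.08).round(4))
print("pinkpin",plane(c,un([(471,505)],110,160),.1))
m=mask(c,(100,120,60),(125,255,255)); m[:, :300]=0
q=cv2.boxPoints(cv2.minAreaRect(max(cv2.findContours(m,0,2)[0],key=cv2.contourArea))); print("tray",q,plane(c,q,.032).round(3))
for nm,p in (("jar",(405,135)),("bowl",(283,130)),("mac",(224,155))): print(nm,plane(c,[p],{"jar":.11,"bowl":.05,"mac":.036}[nm]).round(3))
m=mask(c,(0,180,90),(6,255,255)); r=cv2.minAreaRect(max(cv2.findContours(m,0,2)[0],key=cv2.contourArea)); print("red",r)
E
```

```text
doser corners [[0.6481 0.3777 0.08  ]
 [0.6279 0.2269 0.08  ]
 [0.4786 0.2466 0.08  ]
 [0.4971 0.3967 0.08  ]]
[0.1522 0.1506 0.1513 0.1522]
ctr [0.5629 0.312  0.08  ] yaw -0.12820681545034213
side corners [[0.6302 0.2247 0.08  ]
 [0.4796 0.2455 0.08  ]
 [0.6499 0.3753 0.08  ]] center [0.5648 0.3104 0.08  ]
bore [0.5057976  0.29916411]
notch [0.47018259 0.35921051]
pin top top/side [[0.5063 0.2978 0.14  ]] [[0.5071 0.2985 0.14  ]]
tips [[ 0.674  -0.0243  0.08  ]
 [ 0.6164  0.0192  0.08  ]
 [ 0.4862  0.0416  0.08  ]
 [ 0.4249 -0.0304  0.08  ]
 [ 0.5067 -0.0394  0.08  ]]
pinkpin [[0.45756647 0.18321234 0.1       ]]
tray [[399. 181.]
 [514. 181.]
 [514. 301.]
 [399. 301.]] [[ 0.675 -0.183  0.032]
 [ 0.671 -0.446  0.032]
 [ 0.405 -0.427  0.032]
 [ 0.412 -0.173  0.032]]
jar [[ 0.758 -0.182  0.11 ]]
bowl [[0.792 0.075 0.05 ]]
mac [[0.741 0.209 0.036]]
red ((161.76470947265625, 233.558837890625), (8.731282234191895, 37.107948303222656), 75.96376037597656)
```

```bash
cat >> h.py <<'E'
from scipy.spatial.transform import Rotation as Ro
def st():
    s=bot.read_state(); M=Ro.from_rotvec(s["tcp_rot"]).as_matrix()
    j=M[:,2]; a=np.degrees(np.arctan2(j[1],j[0]))
    print("t",round(s["time"],2),"tcp",(1000*s["tool_pos"]).round(1),"appr",M[:,0].round(3),"jaw deg",round((a+90)%180-90,1),"w",round(s["width"]*85.4,1),"F",s["wrist_force"].round(1),"q",s["q"].round(2)); return s
E
python3 - <<'E'
from h import *
st()
c=cam("top")
def un(p,x0,y0,k=4): return (np.array(p)+.5)/k-.5+[x0,y0]
print(plane(c,un([(127,464),(155,466),(127,525),(150,528),(90,523),(186,532)],110,160),.08).round(4))
E
```

```text
t 0.45 tcp [ 245.2 -628.8  225.4] appr [-0.932 -0.363 -0.   ] jaw deg -68.7 w 85.3 F [ 0.7 -0.1  0.5] q [-1.24  0.26  1.6  -0.    1.27 -0.04]
[[0.4784 0.3671 0.08  ]
 [0.4772 0.3524 0.08  ]
 [0.4473 0.3662 0.08  ]
 [0.4457 0.3541 0.08  ]
 [0.4485 0.3857 0.08  ]
 [0.4435 0.3353 0.08  ]]
```

```bash
python3 -m jog '[[25,52,0,0,85],[50,105,0,0,80],[80,155,0,0,75],[110,205,0,0,70],[140,257,0,0,60],[170,308,0,0,50],[195,360,0,0,50],[215,415,0,0,50],[230,470,0,0,50],[240,525,0,0,50]]' && python3 -m jog '[[5,60,0,0,50],[10,120,0,0,50],[14,180,0,0,50],[16,240,0,0,50],[18,300,0,0,50],[20,350,-5,0,50],[21,385,-10,0,50],[21,402,-20,0,50],[21,402,-25,0,50],[21,402,-25,0,50]]'; python3 - <<'E'
from h import *
st(); c=cam("wrist","w1")
E
```

```text
time: 1.75
tool_pos: [0.4858, -0.1021, 0.2259]
tcp_rot: [-0.378, 2.017, -2.018]
wrist_force: [0.2, 0.2, -0.3]
width: 0.586
time: 3.0
tool_pos: [0.5058, 0.2966, 0.1995]
tcp_rot: [-0.381, 2.018, -2.021]
wrist_force: [0.6, -0.2, 0.0]
width: 0.583
t 3.0 tcp [505.8 296.6 199.5] appr [-0.932 -0.363  0.002] jaw deg -68.7 w 49.8 F [ 0.6 -0.2  0. ] q [ 0.49  0.12  1.83 -0.    1.2   1.69]
```

View pics/w1.png

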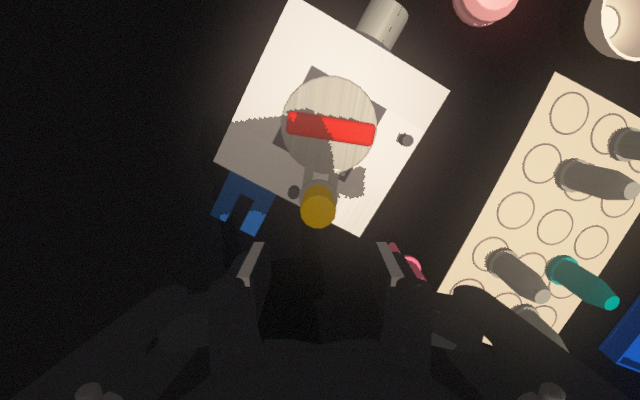

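The wrist picture shows the yellow head at (318,205), centred between the jaws; the stop posts are at (294,192) and (404,139). I'll lower and grip.

```bash
python3 -m jog '[[1,2,-20,0,50],[1,2,-45,0,50],[1,2,-60,0,50],[1,2,-67,0,50],[1,2,-67,0,50],[1,2,-67,0,20],[1,2,-67,0,20],[1,2,-67,0,20],[1,2,-67,0,20],[1,2,-67,0,20]]' 50; python3 - <<'E'
from h import *
st(); c=cam("wrist","w2")
E
```

```text
time: 4.3
tool_pos: [0.5078, 0.3004, 0.1343]
tcp_rot: [-0.378, 2.018, -2.017]
wrist_force: [-0.2, -0.4, 4.1]
width: 0.233
t 4.3 tcp [507.8 300.4 134.3] appr [-0.932 -0.363 -0.002] jaw deg -68.7 w 19.9 F [-0.2 -0.4  4.1] q [ 0.49  0.18  1.88 -0.    1.08  1.69]
```

View pics/w2.png

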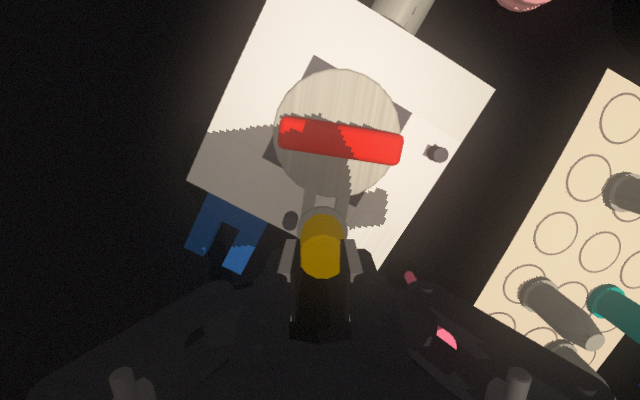

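```bash
python3 - <<'E'
from h import *
s=st(); c=cam("wrist"); crop(c,220,150,420,350,4,"w2c")
print(proj(c,[s["tool_pos"],s["tool_pos"]-[0,0,.006],s["tool_pos"]-[0,0,.025],[.5065,.2983,.14],[.5065,.2983,.104]]))
t=cam("top"); crop(t,110,200,260,310,5,"t2"); t=cam("side"); crop(t,200,270,380,400,4,"s2")
E
```

```text
t 4.35 tcp [507.8 300.4 134.3] appr [-0.932 -0.363 -0.002] jaw deg -68.7 w 20.0 F [ 0.2 -0.6  4.7] q [ 0.49  0.18  1.88 -0.    1.08  1.69]
[[321.14157568 249.81505364]
 [321.08229582 245.18854725]
 [320.91869537 232.42722014]
 [324.12244972 258.02851687]
 [323.27267526 232.25244542]]
```

View pics/w2c.png

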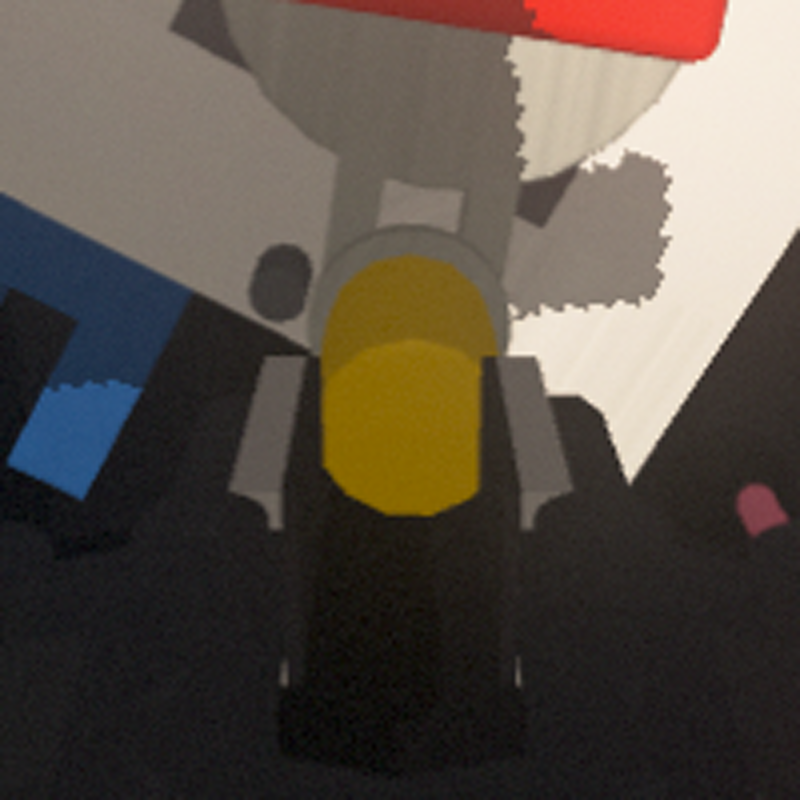

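View pics/s2.png

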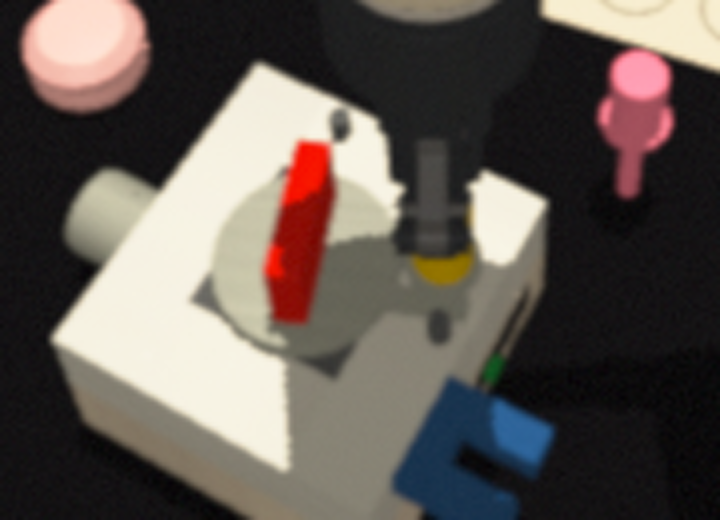

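```bash
python3 -m jog '[[0,0,0,0,0],[0,0,0,0,0],[0,0,0,0,0],[0,0,2,0,0],[0,0,4,0,0],[0,0,6,0,0],[0,0,8,0,0],[0,0,10,0,0],[0,0,10,0,0],[0,0,10,0,0]]' 60; python3 - <<'E'
from h import *
s=st(); c=cam("wrist"); crop(c,220,150,420,350,3,"w3c")
t=cam("side"); crop(t,250,270,380,400,4,"s3")
E
```

```text
time: 5.75
tool_pos: [0.5072, 0.3001, 0.1435]
tcp_rot: [-0.38, 2.018, -2.018]
wrist_force: [-0.1, -0.6, -0.2]
width: -0.001
t 5.75 tcp [507.2 300.1 143.5] appr [-0.932 -0.363  0.   ] jaw deg -68.7 w -0.1 F [-0.1 -0.6 -0.2] q [0.49 0.17 1.88 0.   1.1  1.69]
```

View pics/w3c.png

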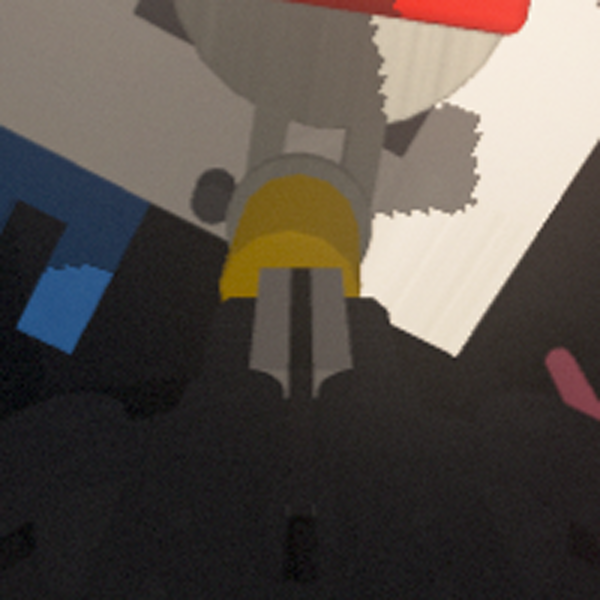

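View pics/s3.png

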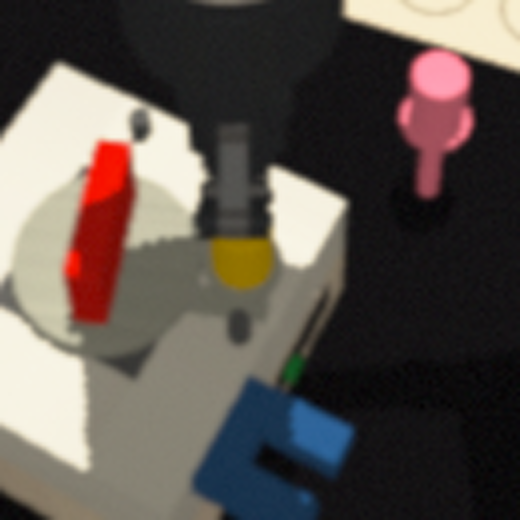

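```bash
python3 - <<'E'
from h import *
s=st(); c=cam("side"); t=cam("top"); w=cam("wrist"); M=Ro.from_rotvec(s["tcp_rot"]).as_matrix(); print(M.round(2))
p=s["tool_pos"]
for d in (0,.006,.025):
    for o in (-.011,.011):
        print(d,o,"side crop",((proj(c,[p+M[:,1]*d+M[:,0]*o])[0]-[250,270]+.5)*4-.5).round(0), "wrist",proj(w,[p+M[:,1]*d+M[:,0]*o]).round(0))
print("pin", (proj(c,[[.5065,.2983,.14],[.5065,.2983,.104]])-[250,270]+.5)*4-.5)
print("wcam",-w["R"].T@w["t"])
E
```

```text
t 5.85 tcp [507.1 300.1 143.4] appr [-0.932 -0.363  0.   ] jaw deg -68.7 w -0.3 F [-1.2  0.1  1.2] q [ 0.49  0.17  1.88 -0.    1.1   1.69]
[[-0.93 -0.    0.36]
 [-0.36 -0.   -0.93]
 [ 0.   -1.    0.  ]]
0 -0.011 side crop [212. 216.] wrist [[321. 230.]]
0 0.011 side crop [268. 216.] wrist [[321. 269.]]
0.006 -0.011 side crop [213. 224.] wrist [[321. 226.]]
0.006 0.011 side crop [269. 224.] wrist [[321. 263.]]
0.025 -0.011 side crop [214. 248.] wrist [[321. 215.]]
0.025 0.011 side crop [269. 247.] wrist [[321. 249.]]
pin [[243.69333484 217.12671685]
 [245.10653461 261.69129943]]
wcam [0.57024089 0.32569119 0.29152696]
```

```bash
python3 -m jog '[[0,0,20,0,0],[0,0,40,0,0],[0,0,60,0,0],[0,0,60,0,0],[0,0,60,0,0],[0,0,60,0,0],[0,0,60,0,0],[0,0,60,0,0],[0,0,60,0,0],[0,0,60,0,0]]'; python3 - <<'E'
from h import *
s=st(); c=cam("side"); crop(c,250,240,380,370,5,"s4"); w=cam("wrist"); crop(w,220,150,420,350,3,"w4c"); M=Ro.from_rotvec(s["tcp_rot"]).as_matrix()
p=s["tool_pos"]
for d in (0,.006,.025):
    for o in (-.011,0,.011):
        print(d,o,"side crop",((proj(c,[p+M[:,1]*d+M[:,0]*o])[0]-[250,240]+.5)*5-.5).round(0))
E
```

```text
time: 7.25
tool_pos: [0.5072, 0.3001, 0.2034]
tcp_rot: [-0.38, 2.018, -2.018]
wrist_force: [-1.1, -0.1, -0.2]
width: 0.002
t 7.25 tcp [507.2 300.1 203.4] appr [-0.932 -0.363  0.   ] jaw deg -68.7 w 0.2 F [-1.1 -0.1 -0.2] q [0.49 0.12 1.82 0.   1.21 1.69]
0 -0.011 side crop [259. 317.]
0 0 side crop [297. 317.]
0 0.011 side crop [334. 316.]
0.006 -0.011 side crop [260. 328.]
0.006 0 side crop [297. 328.]
0.006 0.011 side crop [334. 327.]
0.025 -0.011 side crop [262. 362.]
0.025 0 side crop [298. 361.]
0.025 0.011 side crop [335. 361.]
```

View pics/s4.png

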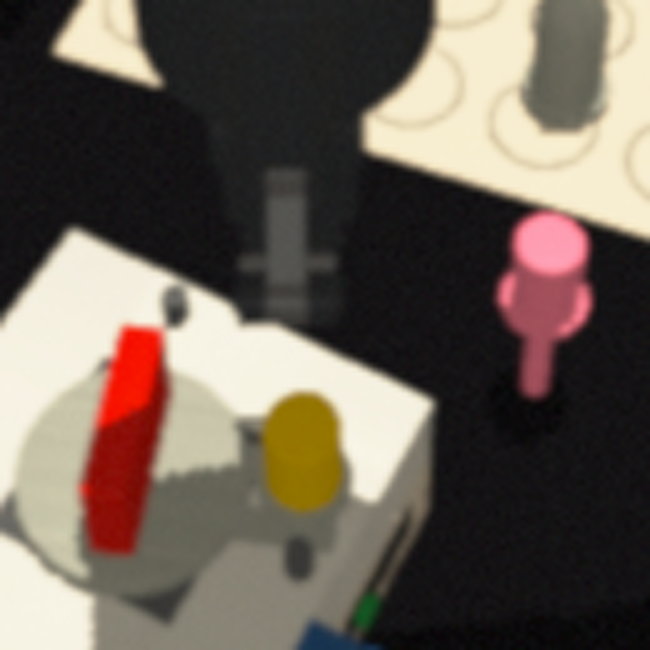

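View pics/w4c.png

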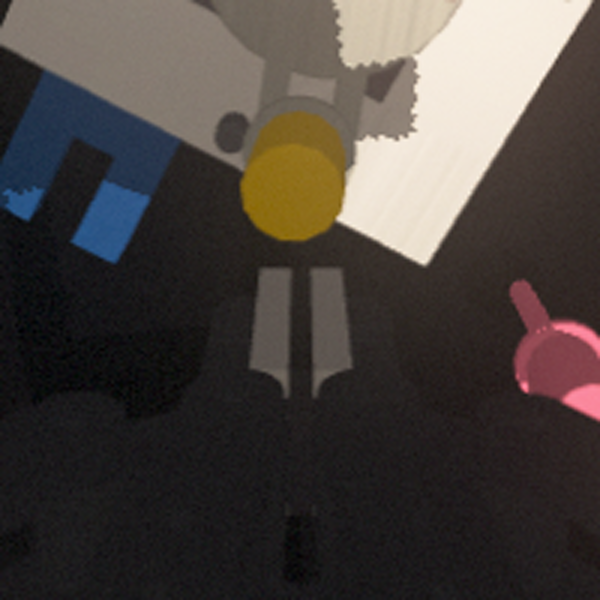

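The fingers shut above the head: in the side crop the shut tips sit at about TCP height, not 25 mm ahead of it. So I reopen and go about 22 mm lower than the stated figures suggest.

```bash
python3 -m jog '[[0,0,0,0,50],[0,0,0,0,50],[0,-1,-20,0,50],[0,-1,-40,0,50],[0,-1,-60,0,50],[0,-1,-75,0,50],[0,-1,-85,0,50],[0,-1,-90,0,50],[0,-1,-90,0,50],[0,-1,-90,0,50]]'; python3 - <<'E'
from h import *
s=st(); c=cam("side"); crop(c,250,240,380,370,5,"s5"); w=cam("wrist"); crop(w,220,150,420,350,3,"w5c")
E
```

```text
time: 8.6
tool_pos: [0.5078, 0.2994, 0.1143]
tcp_rot: [-0.378, 2.018, -2.017]
wrist_force: [-0.3, -0.3, 0.3]
width: 0.586
t 8.6 tcp [507.8 299.4 114.3] appr [-0.932 -0.363 -0.002] jaw deg -68.7 w 50.1 F [-0.3 -0.3  0.3] q [0.49 0.2  1.9  0.   1.04 1.69]
```

View pics/s5.png

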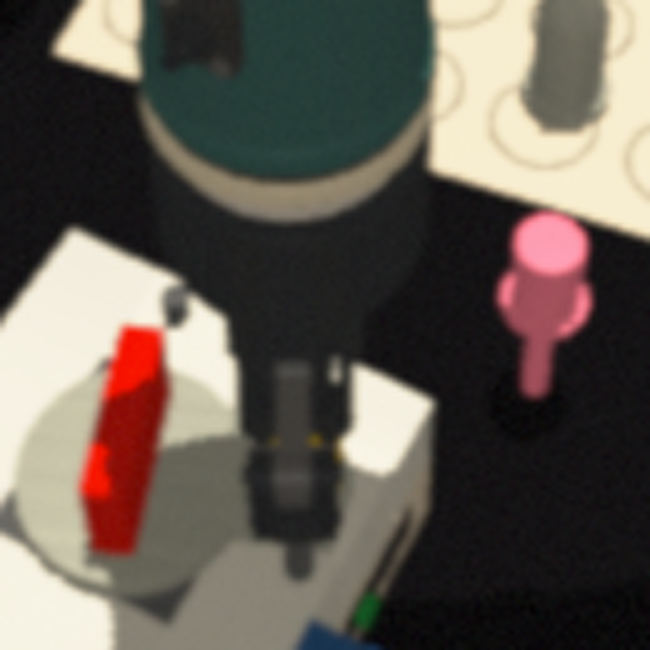

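View pics/w5c.png

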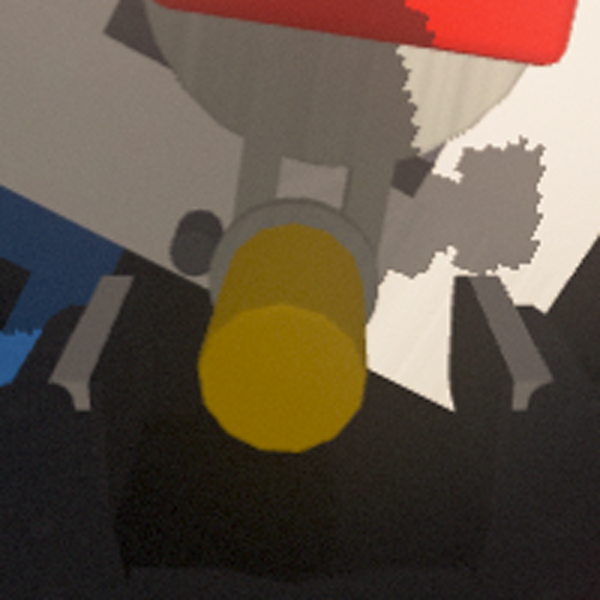

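The head (centre (283,378) in the wrist crop) is now between the pads. Closing.

```bash
python3 -m jog '[[0,0,0,0,10],[0,0,0,0,10],[0,0,0,0,10],[0,0,0,0,10],[0,0,0,0,10],[0,0,0,0,10],[0,0,3,0,10],[0,0,6,0,10],[0,0,10,0,10],[0,0,10,0,10]]' 60; python3 - <<'E'
from h import *
s=st(); c=cam("side"); crop(c,250,240,380,370,5,"s6"); w=cam("wrist"); crop(w,220,150,420,350,3,"w6c")
E
```

```text
time: 9.95
tool_pos: [0.5073, 0.2991, 0.1237]
tcp_rot: [-0.38, 2.018, -2.018]
wrist_force: [0.7, 0.4, 0.1]
width: 0.283
t 9.95 tcp [507.3 299.1 123.7] appr [-0.932 -0.363 -0.   ] jaw deg -68.7 w 24.1 F [0.7 0.4 0.1] q [ 0.49  0.19  1.89 -0.    1.06  1.69]
```

View pics/w6c.png

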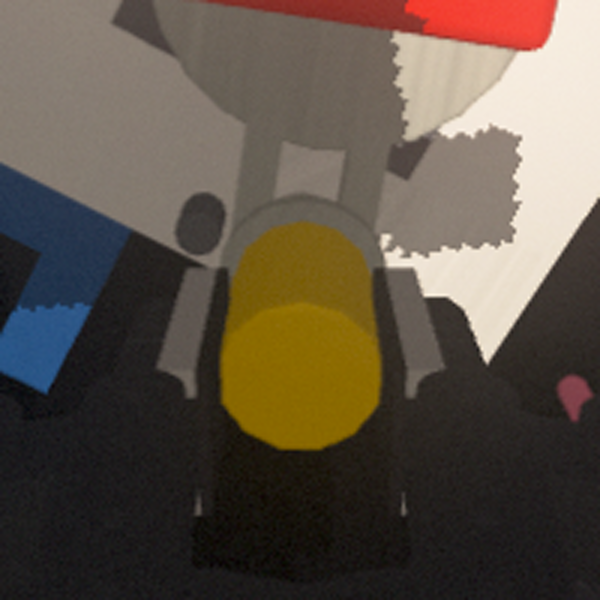

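Held (24 mm). I'll lift it clear and carry it above the notch.

```bash
python3 -m jog '[[0,0,20,0,10],[0,0,45,0,10],[0,0,65,0,10],[0,0,70,0,10],[0,0,70,0,10],[-12,20,70,0,10],[-25,40,70,0,10],[-38,60,70,0,10],[-38,60,70,0,10],[-38,60,70,0,10]]'; python3 - <<'E'
from h import *
s=st()
for n in ("top","side"):
    c=cam(n); b,_=blobs(mask(c,(20,150,60),(35,255,255)),20); print(n,[(x[0],x[1].tolist()) for x in b])
    crop(c,*((110,200,260,310) if n=="top" else (250,270,400,400)),5,n[0]+"7")
E
```

```text
time: 11.3
tool_pos: [0.4689, 0.3585, 0.1925]
tcp_rot: [-0.382, 2.017, -2.02]
wrist_force: [-0.0, 0.3, -0.3]
width: 0.282
t 11.3 tcp [468.9 358.5 192.5] appr [-0.932 -0.364  0.002] jaw deg -68.7 w 24.1 F [-0.   0.3 -0.3] q [ 0.61  0.13  1.83 -0.    1.19  1.81]
top [(array([115.7, 293. ]), [109, 290, 15, 6, 34])]
side []
```

View pics/s7.png

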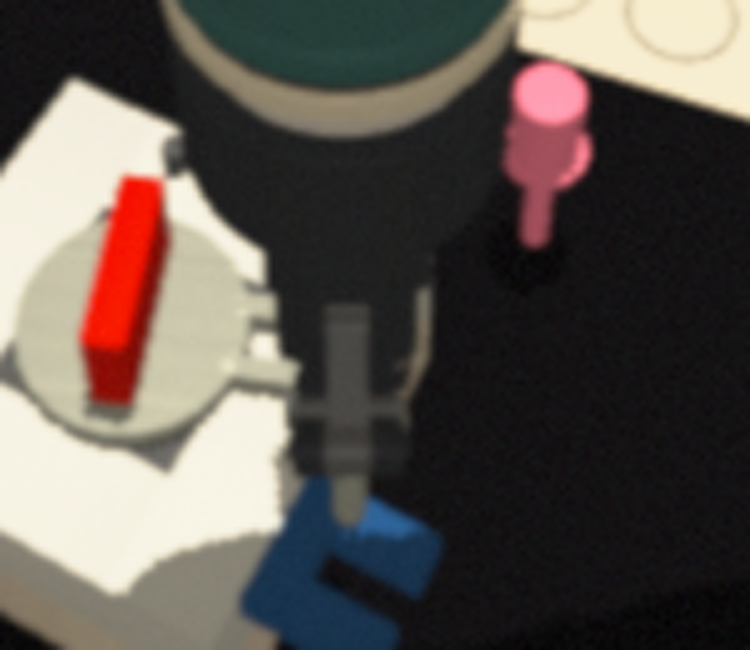

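View pics/t7.png

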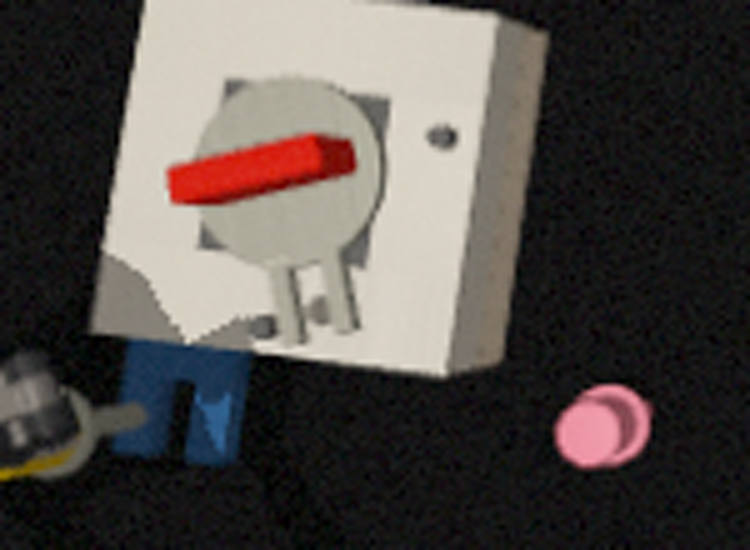

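```bash
python3 - <<'E'
from h import *
c=cam("top");s=cam("side")
u=lambda p,x0,y0,k=5:(np.array(p)+.5)/k-.5+[x0,y0]
X,e=tri(c,u((138,413),110,200),s,u((348,518),250,270)); print(X.round(4),e)
# collar centre: top view lower rim, shank base
print(proj(s,[[.469,.3595,.109],[.4702,.3600,.08]])*1, "crop side",(proj(s,[[.469,.3595,.109],[.4695,.3600,.08]])-[250,270]+.5)*5-.5, "crop top",(proj(c,[[.469,.3595,.109],[.4695,.36,.08],[.469,.3595,.17],[.469,.3595,.205]])-[110,200]+.5)*5-.5)
E
```

```text
[0.4689 0.3572 0.1182] 0.001045253805065196
[[318.96789736 377.2286645 ]
 [318.16566957 385.04996545]] crop side [[346.83948678 538.14332249]
 [344.93407259 578.06322251]] crop top [[143.05435857 409.41059   ]
 [175.16096049 401.7221555 ]
 [ 64.10337085 424.74434665]
 [ 12.29324969 434.78457685]]
```

```bash
python3 -m jog '[[0,1,-10,0,10],[0,1.5,-20,0,10],[0,1.5,-28,0,10],[0,1.5,-30,0,10],[0,1.5,-30,0,10],[0,1.5,-30,0,10],[0,1.5,-30,0,10],[0,1.5,-30,0,10],[0,1.5,-30,0,10],[0,1.5,-30,0,10]]'; python3 - <<'E'
from h import *
s=st()
c=cam("top"); crop(c,120,250,180,300,10,"t8")
c=cam("side"); crop(c,285,340,355,400,10,"s8")
E
```

```text
time: 12.75
tool_pos: [0.4692, 0.3606, 0.1635]
tcp_rot: [-0.38, 2.018, -2.018]
wrist_force: [0.1, 0.7, -0.5]
width: 0.282
t 12.75 tcp [469.2 360.6 163.5] appr [-0.932 -0.363 -0.   ] jaw deg -68.7 w 24.1 F [ 0.1  0.7 -0.5] q [ 0.61  0.15  1.85 -0.    1.13  1.81]
```

View pics/s8.png

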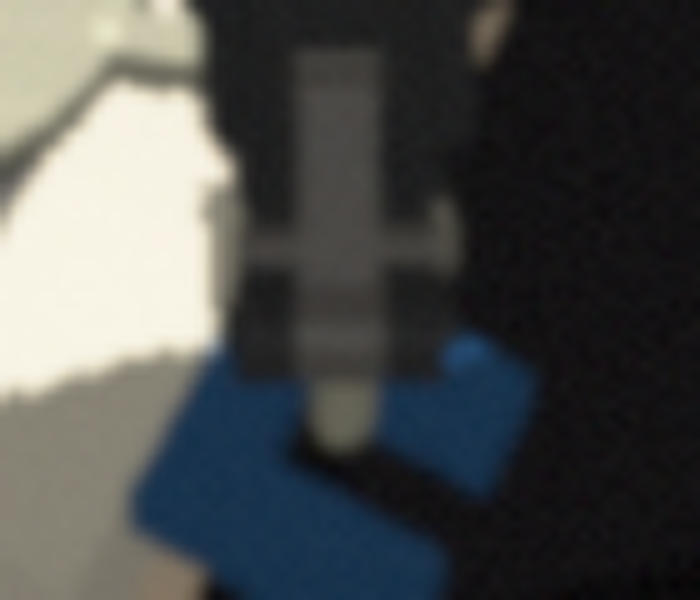

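View pics/t8.png

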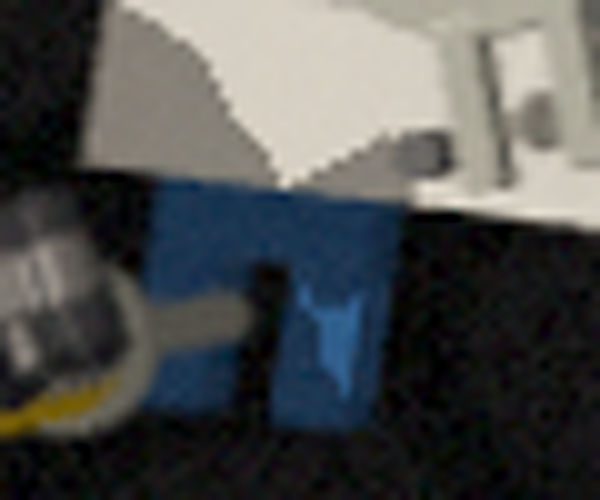

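```bash
python3 - <<'E'
from h import *
c=cam("top");s=cam("side")
u=lambda p,x0,y0,k=10:(np.array(p)+.5)/k-.5+[x0,y0]
X,e=tri(c,u((237,313),120,250),s,u((343,440),285,340)); print("tip",X.round(4),e)
print("top at z .088",plane(c,u([(237,313)],120,250),.088).round(4),"side",plane(s,u([(343,440)],285,340),.088).round(4))
print("slot top", plane(c,u([(250,265),(288,265),(228,410),(272,412)],120,250),.08).round(4))
print("slot side near/far", plane(s,u([(300,462),(440,548),(380,445),(485,497)],285,340),.08).round(4))
E
```

```text
tip [0.4687 0.3599 0.0867] 0.0008405509028673999
top at z .088 [[0.4684 0.3591 0.088 ]] side [[0.4689 0.3605 0.088 ]]
slot top [[0.4774 0.3604 0.08  ]
 [0.4774 0.3524 0.08  ]
 [0.448  0.3642 0.08  ]
 [0.4475 0.355  0.08  ]]
slot side near/far [[0.4751 0.363  0.08  ]
 [0.4504 0.3674 0.08  ]
 [0.4644 0.3562 0.08  ]
 [0.4465 0.3578 0.08  ]]
```

```bash
python3 -m jog '[[0,-1,0,0,10],[0,-1,-2,0,10],[0,-1,-4,0,10],[0,-1,-6,0,10],[0,-1,-7,0,10],[0,-1,-8,0,10],[0,-1,-9,0,10],[0,-1,-10,0,10],[0,-1,-11,0,10],[0,-1,-12,0,10]]'; python3 - <<'E'
from h import *
s=st()
c=cam("top"); crop(c,120,250,180,300,10,"t9")
c=cam("side"); crop(c,285,340,355,400,10,"s9")
E
```

```text
time: 14.2
tool_pos: [0.4692, 0.3596, 0.1514]
tcp_rot: [-0.38, 2.018, -2.018]
wrist_force: [0.3, -0.2, -1.4]
width: 0.281
t 14.2 tcp [469.2 359.6 151.4] appr [-0.932 -0.363 -0.   ] jaw deg -68.7 w 24.0 F [ 0.3 -0.2 -1.4] q [ 0.61  0.16  1.87 -0.    1.11  1.81]
```

View pics/s9.png

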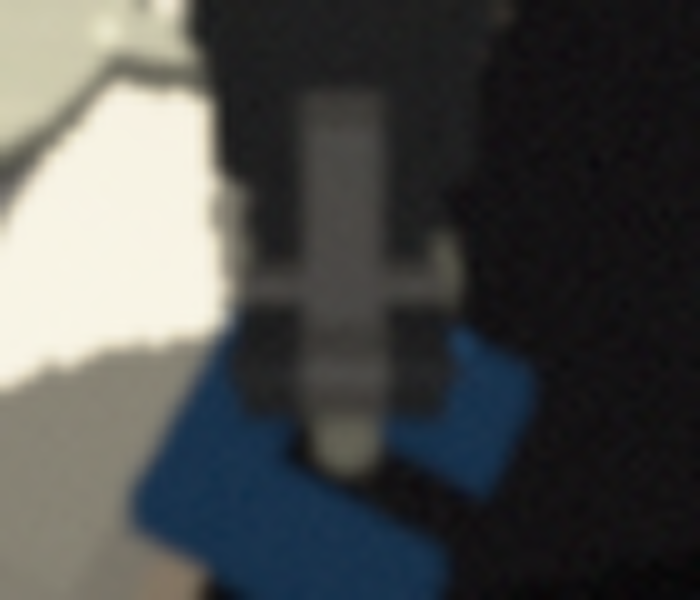

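View pics/t9.png

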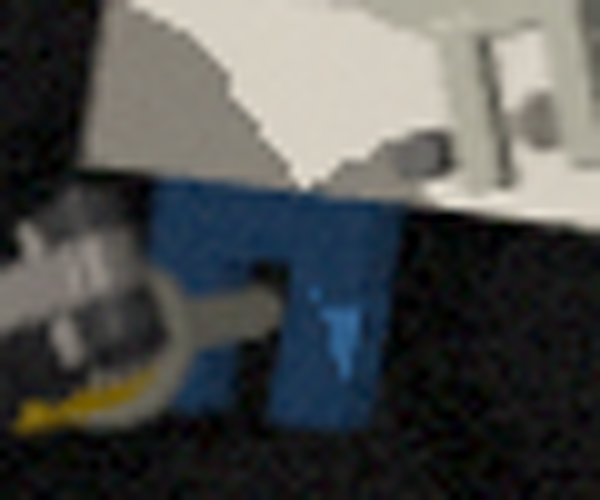

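```bash
python3 -m jog '[[0,0,-4,0,10],[0,0,-8,0,10],[0,0,-12,0,10],[0,0,-16,0,10],[0,0,-20,0,10],[0,0,-24,0,10],[0,0,-28,0,10],[0,0,-32,0,10],[0,0,-35,0,10],[0,0,-35,0,10]]'; python3 - <<'E'
from h import *
s=st()
c=cam("top"); crop(c,120,250,180,300,10,"t10")
c=cam("side"); crop(c,285,340,355,400,10,"s10")
E
```

```text
time: 15.55
tool_pos: [0.469, 0.3595, 0.1161]
tcp_rot: [-0.38, 2.018, -2.019]
wrist_force: [0.8, -0.9, -0.2]
width: 0.281
t 15.55 tcp [469.  359.5 116.1] appr [-0.932 -0.363  0.001] jaw deg -68.7 w 24.0 F [ 0.8 -0.9 -0.2] q [ 0.61  0.2   1.9  -0.    1.05  1.81]
```

View pics/t10.png

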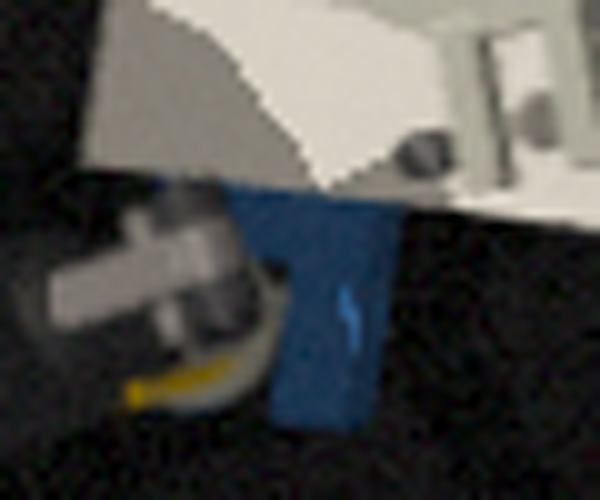

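View pics/s10.png

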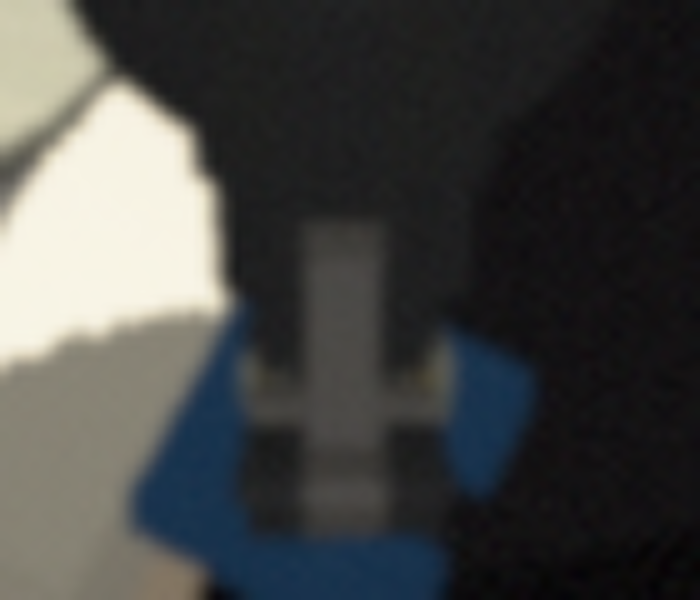

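```bash
python3 -m jog '[[0,0,-5,0,10],[0,0,-10,0,10],[0,0,-15,0,10],[0,0,-18,0,10],[0,0,-20,0,10],[0,0,-21,0,10],[0,0,-21,0,10],[0,0,-21,0,10],[0,0,-21,0,10],[0,0,-21,0,10]]'; python3 -m jog '[[0,0,0,0,45],[0,0,0,0,45],[0,0,0,0,45],[0,0,0,0,45],[0,0,10,0,45],[0,0,25,0,45],[0,0,40,0,45],[0,0,60,0,45],[0,0,80,0,45],[0,0,80,0,45]]'; python3 - <<'E'
from h import *
s=st()
c=cam("top"); crop(c,110,200,260,310,5,"t11")
c=cam("side"); crop(c,250,270,380,400,5,"s11")
E
```

```text
time: 16.9
tool_pos: [0.4692, 0.3597, 0.0956]
tcp_rot: [-0.379, 2.018, -2.018]
wrist_force: [-0.7, 0.1, -0.3]
width: 0.278
time: 18.15
tool_pos: [0.4708, 0.3607, 0.1788]
tcp_rot: [-0.374, 2.019, -2.014]
wrist_force: [0.4, -0.3, -0.4]
width: 0.525
t 18.15 tcp [470.8 360.7 178.8] appr [-0.932 -0.363 -0.005] jaw deg -68.7 w 44.8 F [ 0.4 -0.3 -0.4] q [0.61 0.14 1.84 0.   1.16 1.81]
```

View pics/t11.png

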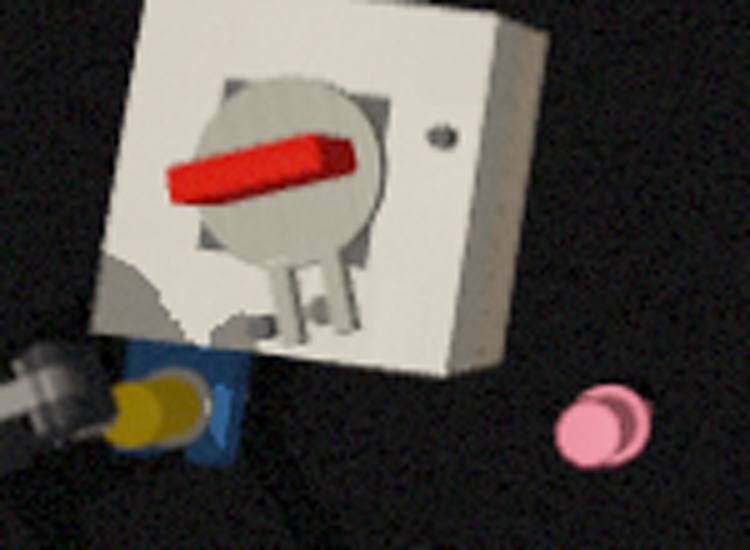

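View pics/s11.png

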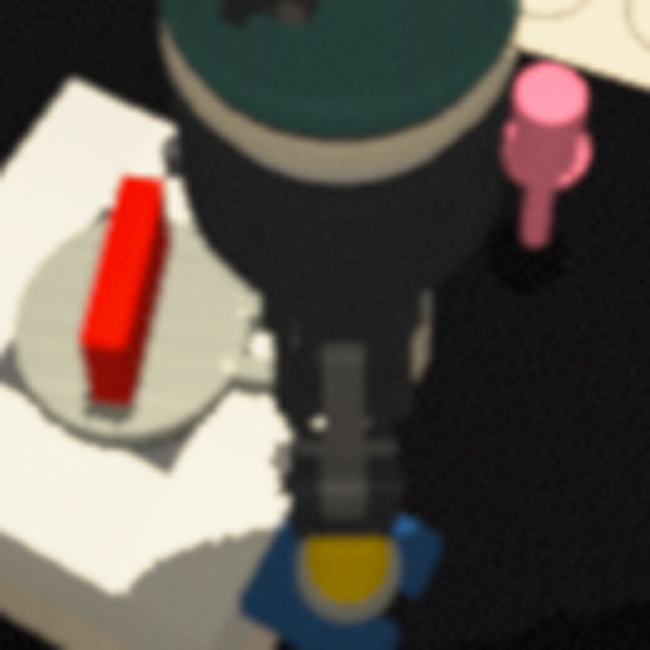

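The pin hangs in the notch: head at (160,410) in the top crop, collar on the blue plate. Next I move over the plug and turn the jaws across its bar.

```bash
python3 -m jog '[[10,-5,10,10,50],[20,-10,20,20,50],[30,-15,25,30,50],[45,-22,25,40,50],[60,-30,25,50,50],[75,-38,25,60,50],[85,-44,25,70,50],[94,-49,25,80,50],[94,-49,25,81,50],[94,-49,25,81,50]]'; python3 - <<'E'
from h import *
s=st()
w=cam("wrist","w12")
c=cam("top"); crop(c,110,200,260,310,5,"t12")
m=mask(w,(0,150,60),(8,255,255)); r=cv2.minAreaRect(max(cv2.findContours(m,0,2)[0],key=cv2.contourArea)); print(r)
b=cv2.boxPoints(r); P=plane(w,b,.132); print(P.round(4)); 
print("well proj",proj(w,[[.564,.311,.132],s["tool_pos"]]))
E
```

```text
time: 19.5
tool_pos: [0.5625, 0.3105, 0.1995]
tcp_rot: [-1.304, 1.053, -1.051]
wrist_force: [-0.8, 0.2, -0.3]
width: 0.587
t 19.5 tcp [562.5 310.5 199.5] appr [ 0.211 -0.978  0.   ] jaw deg 12.2 w 50.1 F [-0.8  0.2 -0.3] q [0.47 0.22 1.71 0.   1.22 0.25]
((323.0, 204.5), (85.0, 20.0), 90.0)
[[0.549  0.346  0.132 ]
 [0.5628 0.349  0.132 ]
 [0.5773 0.2855 0.132 ]
 [0.5623 0.2823 0.132 ]]
well proj [[323.19368511 212.48552379]
 [321.50116539 252.09186974]]
```

View pics/w12.png

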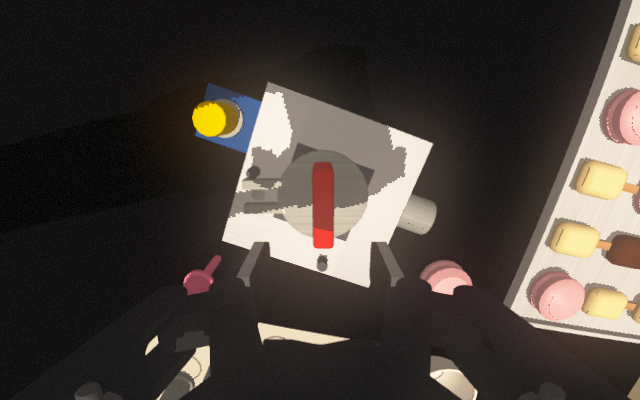

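View pics/t12.png

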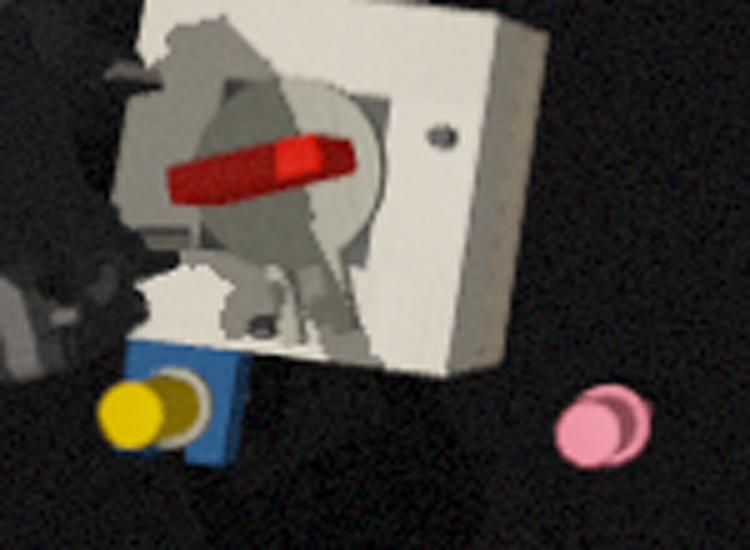

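The wrist picture shows the red bar at (323,205), vertical between the jaws as wanted. I'll lower and grip.

```bash
python3 -m jog '[[0,0,-25,0,50],[0,0,-50,0,50],[0,0,-75,0,50],[0,0,-88,0,50],[0,0,-94,0,50],[0,0,-94,0,50],[0,0,-94,0,5],[0,0,-94,0,5],[0,0,-94,0,5],[0,0,-94,0,5]]' 90; python3 -m jog '[[0,0,0,0,5],[0,0,0,0,5],[0,0,0,0,5],[0,0,0,0,5],[0,0,0,0,5],[0,0,0,0,5],[0,0,0,0,5],[0,0,0,0,5],[0,0,0,0,5],[0,0,0,0,5]]'; python3 - <<'E'
from h import *
s=st()
w=cam("wrist","w13")
c=cam("top"); crop(c,110,200,260,310,5,"t13")
E
```

```text
time: 20.85
tool_pos: [0.5642, 0.311, 0.1079]
tcp_rot: [-1.301, 1.048, -1.05]
wrist_force: [-0.3, -0.9, 5.8]
width: 0.166
time: 22.1
tool_pos: [0.5642, 0.311, 0.108]
tcp_rot: [-1.301, 1.048, -1.05]
wrist_force: [-0.3, -0.6, 5.2]
width: 0.161
t 22.1 tcp [564.2 311.  108. ] appr [ 0.213 -0.977 -0.001] jaw deg 12.3 w 13.7 F [-0.3 -0.6  5.2] q [ 0.47  0.3   1.79 -0.    1.05  0.25]
```

View pics/w13.png

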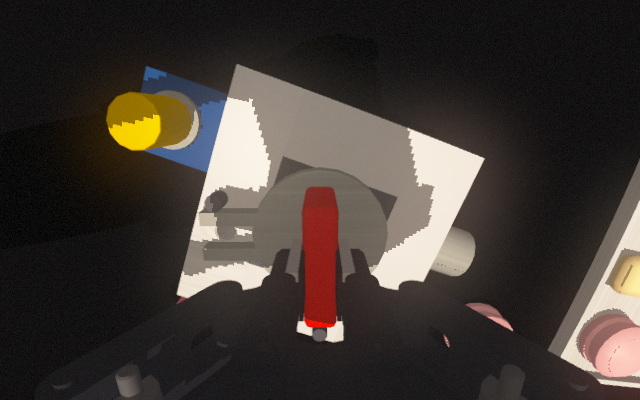

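```bash
python3 -m jog '[[0,0,1,8,5],[0,0,1,16,5],[0,0,1,24,5],[0,0,1,32,5],[0,0,1,40,5],[0,0,1,48,5],[0,0,1,56,5],[0,0,1,63,5],[0,0,1,68,5],[0,0,1,68,5]]'; python3 - <<'E'
from h import *
s=st(); print(s["torque"])
w=cam("wrist","w14")
c=cam("top"); crop(c,110,200,260,310,5,"t14")
E
```

```text
time: 23.45
tool_pos: [0.5633, 0.3109, 0.108]
tcp_rot: [-1.566, 0.133, -0.134]
wrist_force: [0.1, -0.1, 3.4]
width: 0.163
t 23.45 tcp [563.3 310.9 108. ] appr [ 0.986 -0.169  0.   ] jaw deg 80.3 w 13.9 F [ 0.1 -0.1  3.4] q [ 0.47  0.3   1.79  0.    1.06 -0.94]
[0.13179434 0.12362209 0.12412296]
```

View pics/t14.png

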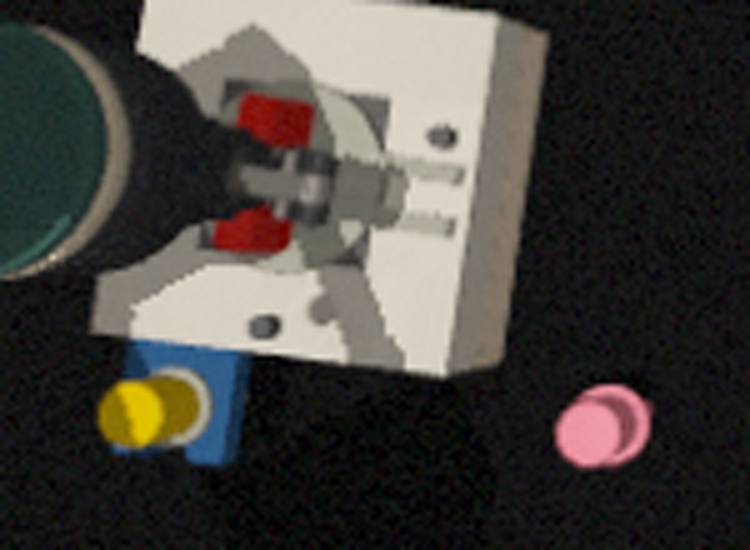

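View pics/w14.png

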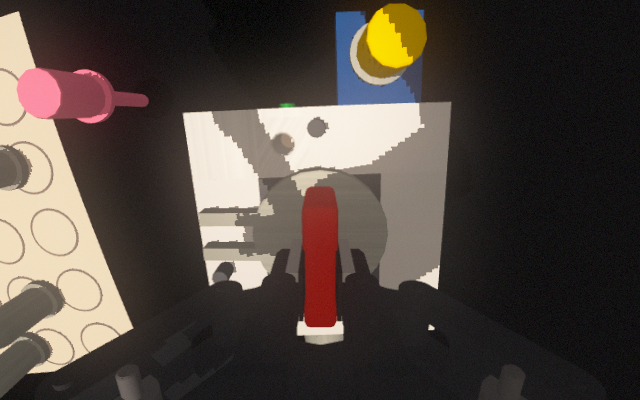

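The plug has turned and the fork is next to the stop post at (442,137) in the crop. I'll nudge it to the stop, then start the lift and watch the force.

```bash
python3 -m jog '[[0,0,0,1,5],[0,0,0,2,5],[0,0,0,3,5],[0,0,0,3,5],[0,0,0,3,5],[0,0,0,3,5],[0,0,0,3,5],[0,0,0,3,5],[0,0,0,3,5],[0,0,0,3,5]]'; python3 - <<'E'
from h import *
s=st(); print(s["torque"])
c=cam("top"); crop(c,110,200,260,310,5,"t15")
E
```

```text
time: 24.8
tool_pos: [0.5634, 0.3108, 0.108]
tcp_rot: [-1.568, 0.092, -0.092]
wrist_force: [-0.5, 0.6, 5.3]
width: 0.161
t 24.8 tcp [563.4 310.8 108. ] appr [ 0.993 -0.117  0.   ] jaw deg 83.3 w 13.7 F [-0.5  0.6  5.3] q [ 0.47  0.3   1.79  0.    1.06 -0.99]
[ 0.14582167  0.23083303 -0.0963167 ]
```

View pics/t15.png

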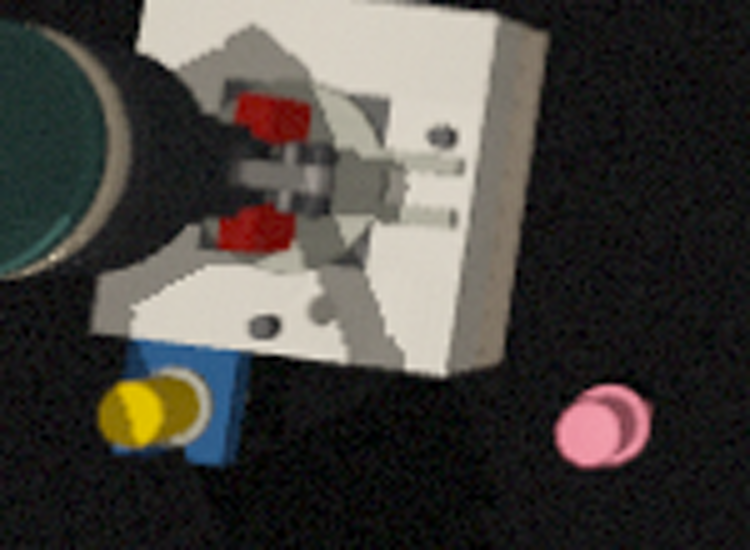

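```bash
python3 -m jog '[[0,0,1,0,5],[0,0,2,0,5],[0,0,3,0,5],[0,0,4,0,5],[0,0,5,0,5],[0,0,6,0,5],[0,0,7,0,5],[0,0,8,0,5],[0,0,8,0,5],[0,0,8,0,5]]'; python3 - <<'E'
from h import *
s=st(); print(s["torque"])
c=cam("side"); crop(c,220,250,380,400,4,"s16")
E
```

```text
time: 26.1
tool_pos: [0.5632, 0.3106, 0.1155]
tcp_rot: [-1.569, 0.092, -0.092]
wrist_force: [0.3, 0.5, -3.4]
width: 0.161
t 26.1 tcp [563.2 310.6 115.5] appr [ 0.993 -0.117  0.   ] jaw deg 83.3 w 13.8 F [ 0.3  0.5 -3.4] q [ 0.47  0.29  1.78 -0.    1.07 -0.99]
[ 0.02261684  0.02353708 -0.0390679 ]
```

View pics/s16.png

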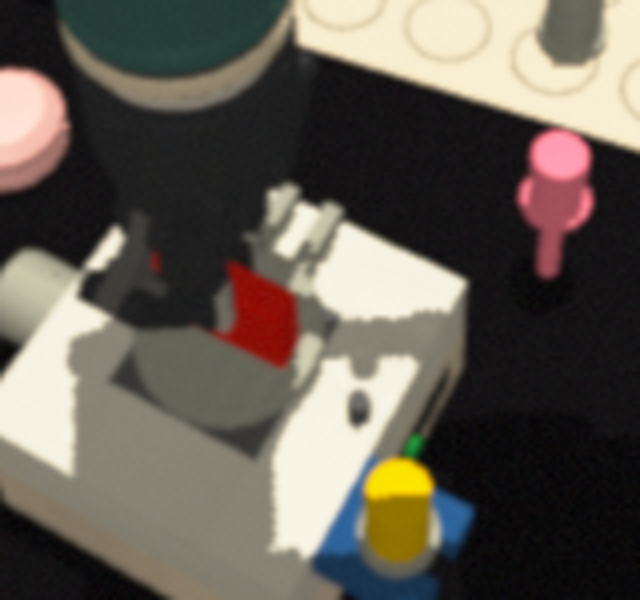

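It lifts freely (3.4 N, about the plug's weight). I'll finish the lift and carry it to the tray.

```bash
python3 -m jog '[[0,0,8,0,5],[0,0,16,0,5],[0,0,26,0,5],[0,0,38,0,5],[0,0,52,0,5],[0,0,66,0,5],[0,0,80,0,5],[0,0,85,0,5],[0,0,85,0,5],[0,0,85,0,5]]'; python3 - <<'E'
from h import *
s=st()
c=cam("side"); crop(c,200,200,380,350,4,"s17")
c=cam("top","t17")
E
```

```text
time: 27.4
tool_pos: [0.5628, 0.3104, 0.1997]
tcp_rot: [-1.57, 0.093, -0.091]
wrist_force: [0.3, 0.1, -3.7]
width: 0.164
t 27.4 tcp [562.8 310.4 199.7] appr [ 0.993 -0.117 -0.001] jaw deg 83.3 w 14.0 F [ 0.3  0.1 -3.7] q [ 0.47  0.22  1.7   0.    1.22 -0.99]
```

View pics/s17.png

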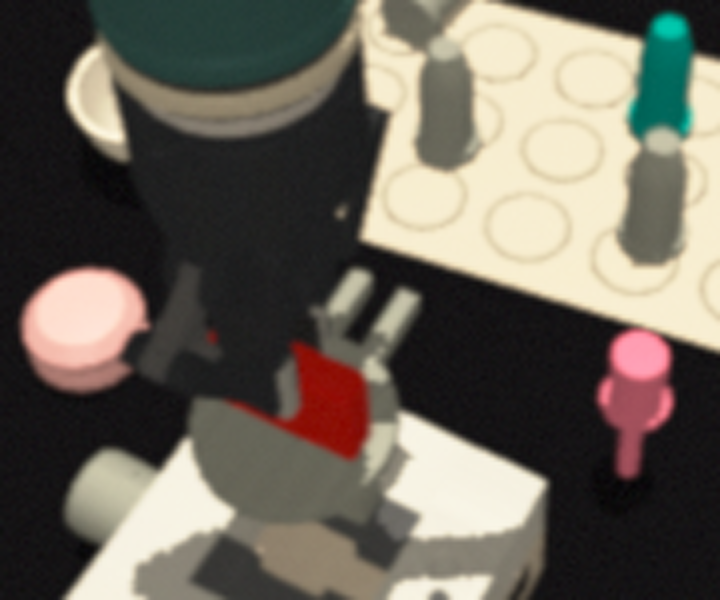

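View pics/t17.png

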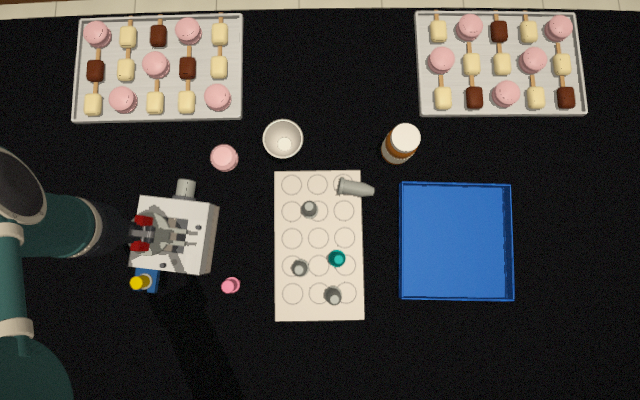

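The plug is out. The top picture also shows one nozzle knocked over, lying at (356,188) with its tip to the right. Carrying the plug on.

```bash
python3 -m jog '[[0,-25,0,0,5],[2,-65,0,0,5],[4,-110,0,0,5],[6,-160,0,0,5],[8,-210,0,0,5],[10,-260,0,0,5],[14,-310,0,0,5],[18,-360,0,0,5],[22,-410,0,0,5],[26,-460,0,0,5]]'; python3 -m jog '[[4,-50,0,0,5],[8,-100,0,0,5],[12,-145,0,0,5],[16,-175,0,0,5],[16,-190,0,0,5],[16,-195,0,0,5],[16,-195,-10,0,5],[16,-195,-30,0,5],[16,-195,-50,0,5],[16,-195,-60,0,5]]';  python3 - <<'E'
from h import *
s=st()
c=cam("side"); crop(c,300,60,460,220,4,"s18")
c=cam("top"); crop(c,380,160,540,310,5,"t18")
E
```

```text
time: 28.75
tool_pos: [0.5882, -0.1519, 0.2003]
tcp_rot: [-1.569, 0.093, -0.092]
wrist_force: [0.5, 0.0, -3.0]
width: 0.161
time: 30.0
tool_pos: [0.6038, -0.3428, 0.137]
tcp_rot: [-1.567, 0.094, -0.088]
wrist_force: [-0.1, 0.2, -3.0]
width: 0.164
t 30.0 tcp [ 603.8 -342.8  137. ] appr [ 0.993 -0.116 -0.004] jaw deg 83.4 w 14.0 F [-0.1  0.2 -3. ] q [-0.55  0.36  1.64  0.    1.14 -2.01]
```

View pics/s18.png

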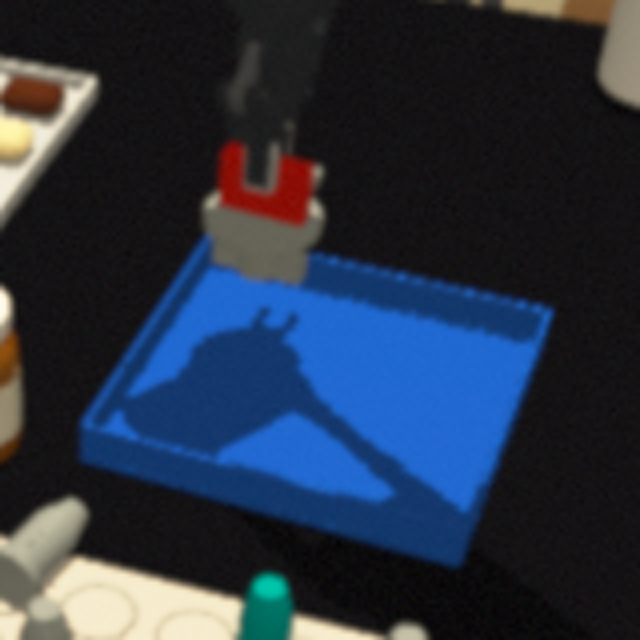

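View pics/t18.png

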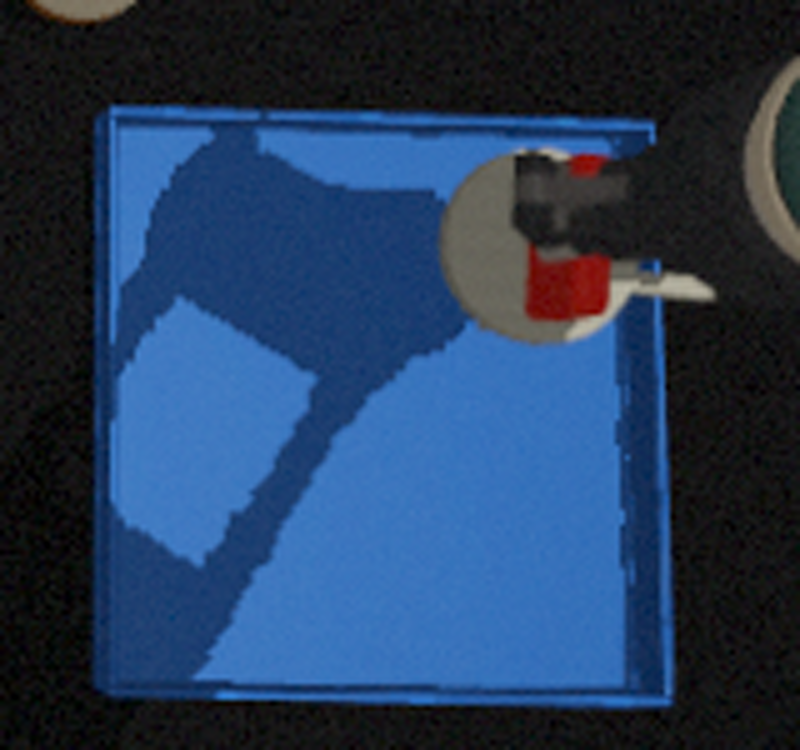

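```bash
python3 - <<'E'
from h import *
c=cam("top")
u=lambda p,x0,y0,k=5:(np.array(p)+.5)/k-.5+[x0,y0]
P=plane(c,u([(97,107),(655,122),(672,706),(97,692)],380,160),.032); print(P.round(4),P.mean(0).round(4))
m=mask(c,(0,60,60),(20,255,255))
X=plane(c,u([(341+0,188)],0,0,1),.02)
# lying nozzle
print(plane(c,[(341,186),(372,190.)],.015).round(4))
E
```

```text
[[ 0.6753 -0.1833  0.032 ]
 [ 0.6646 -0.4379  0.032 ]
 [ 0.4055 -0.4267  0.032 ]
 [ 0.4182 -0.1728  0.032 ]] [ 0.5409 -0.3052  0.032 ]
[[ 0.6689 -0.0539  0.015 ]
 [ 0.6585 -0.1244  0.015 ]]
```

```bash
python3 -m jog '[[0,0,-12,0,5],[0,0,-26,0,5],[0,0,-40,0,5],[0,0,-50,0,5],[0,0,-58,0,5],[0,0,-62,0,5],[0,0,-65,0,5],[0,0,-67,0,5],[0,0,-68,0,5],[0,0,-69,0,5]]';  python3 - <<'E'
from h import *
s=st()
c=cam("side"); crop(c,300,60,460,220,4,"s19")
E
```

```text
time: 31.4
tool_pos: [0.6054, -0.3445, 0.0717]
tcp_rot: [-1.569, 0.091, -0.092]
wrist_force: [0.4, -0.4, -2.9]
width: 0.164
t 31.4 tcp [ 605.4 -344.5   71.7] appr [ 0.993 -0.117  0.   ] jaw deg 83.3 w 14.0 F [ 0.4 -0.4 -2.9] q [-0.55  0.43  1.69  0.    1.03 -2.01]
```

View pics/s19.png

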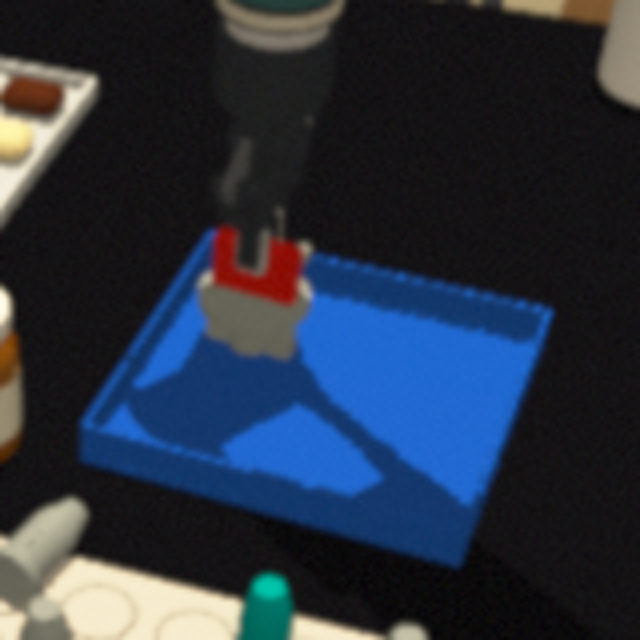

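```bash
python3 -m jog '[[0,0,-1,0,5],[0,0,-2,0,5],[0,0,-3,0,5],[0,0,-4,0,5],[0,0,-4,0,5],[0,0,-4,0,5],[0,0,-4,0,5],[0,0,-4,0,5],[0,0,-4,0,5],[0,0,-4,0,5]]'
```

```text
time: 32.7
tool_pos: [0.6052, -0.3444, 0.0675]
tcp_rot: [-1.569, 0.092, -0.092]
wrist_force: [0.3, -0.6, -2.9]
width: 0.166
```

```bash
python3 -m jog '[[0,0,-0.5,0,5],[0,0,-1,0,5],[0,0,-1.5,0,5],[0,0,-2,0,5],[0,0,-2,0,5],[0,0,-2,0,5],[0,0,-2,0,5],[0,0,-2,0,5],[0,0,-2,0,5],[0,0,-2,0,5]]'
```

```text
time: 33.95
tool_pos: [0.6054, -0.3445, 0.067]
tcp_rot: [-1.569, 0.091, -0.092]
wrist_force: [-3.0, 1.6, 6.3]
width: 0.162
```

Contact (6 N up). Releasing and backing off.

```bash
python3 -m jog '[[0,0,0,0,45],[0,0,0,0,45],[0,0,0,0,45],[0,0,0,0,45],[0,0,15,0,45],[0,0,40,0,45],[0,0,70,0,45],[0,0,100,0,45],[0,0,120,0,45],[-40,60,130,0,60]]';  python3 - <<'E'
from h import *
s=st()
c=cam("side"); crop(c,300,60,460,220,4,"s20")
c=cam("top","t20"); 
E
```

```text
time: 35.2
tool_pos: [0.5731, -0.2954, 0.1962]
tcp_rot: [-1.571, 0.09, -0.097]
wrist_force: [-0.7, -0.1, 1.1]
width: 0.699
t 35.2 tcp [ 573.1 -295.4  196.2] appr [ 0.993 -0.119  0.005] jaw deg 83.2 w 59.7 F [-0.7 -0.1  1.1] q [-0.51  0.22  1.71 -0.    1.2  -1.97]
```

View pics/s20.png

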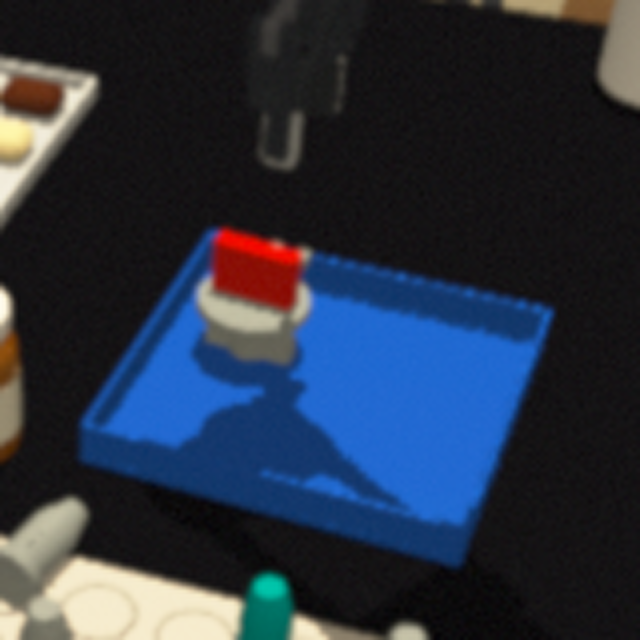

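View pics/t20.png

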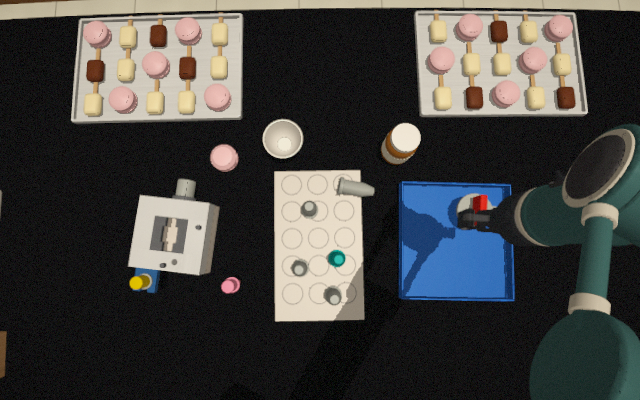

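The plug stands upright in the tray at (480,212), and the robot is clear of it. Now the nozzles, starting with the one at (309,209).

```bash
python3 -m jog '[[5,50,0,0,60],[12,100,0,0,60],[20,150,0,0,60],[28,200,0,0,60],[36,245,0,0,60],[44,280,0,0,60],[50,300,0,0,60],[51,304,0,0,60],[51,304,0,0,60],[51,304,0,0,60]]';  python3 - <<'E'
from h import *
s=st(); w=cam("wrist","w21"); c=cam("top"); crop(c,265,160,425,330,4,"t21"); c=cam("side"); crop(c,220,170,440,320,3,"s21")
E
```

```text
time: 36.55
tool_pos: [0.6217, 0.0098, 0.194]
tcp_rot: [-1.569, 0.093, -0.093]
wrist_force: [0.1, -0.6, 0.9]
width: 0.703
t 36.55 tcp [621.7   9.8 194. ] appr [ 0.993 -0.118 -0.   ] jaw deg 83.2 w 60.1 F [ 0.1 -0.6  0.9] q [-0.02  0.19  1.76 -0.    1.2  -1.48]
```

View pics/t21.png

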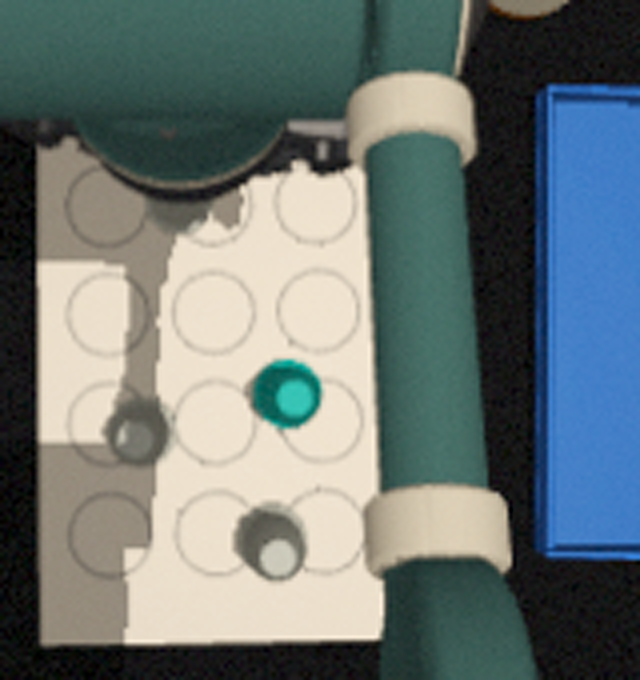

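View pics/w21.png

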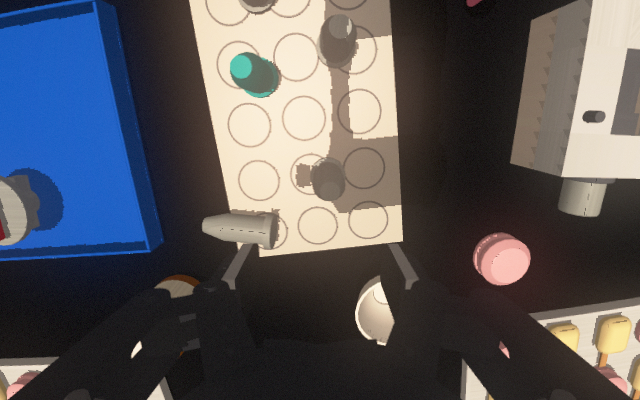

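View pics/s21.png

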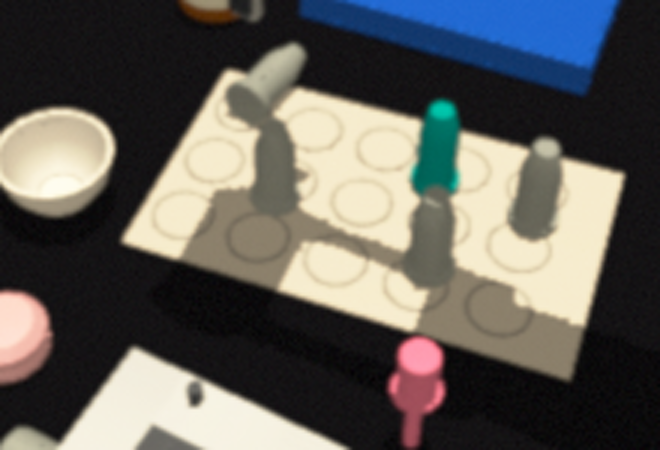

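```bash
python3 - <<'E'
from h import *
w=cam("wrist"); s=cam("side")
print(plane(w,[(330,190),(342,28),(241,66)],.08).round(4))
u=lambda p:(np.array(p)+.5)/3-.5+[220,170]
print(plane(s,u([(547,148),(434,195),(272,125),(443,110)]),.08).round(4))
E
```

```text
[[ 0.6166  0.0199  0.08  ]
 [ 0.4886  0.0434  0.08  ]
 [ 0.5066 -0.0396  0.08  ]]
[[ 0.4269 -0.0328  0.08  ]
 [ 0.4903  0.039   0.08  ]
 [ 0.6205  0.0161  0.08  ]
 [ 0.5077 -0.0433  0.08  ]]
```

```bash
python3 -m jog '[[-5,9,-40,0,60],[-5,9,-80,0,60],[-5,9,-115,0,60],[-5,9,-138,0,60],[-5,9,-146,0,60],[-5,9,-149,0,15],[-5,9,-149,0,15],[-5,9,-149,0,15],[-5,9,-149,0,15],[-5,9,-149,0,15]]' 50; python3 - <<'E'
from h import *
s=st(); w=cam("wrist","w22");c=cam("side"); crop(c,220,170,440,320,3,"s22")
E
```

```text
time: 38.05
tool_pos: [0.6177, 0.0201, 0.046]
tcp_rot: [-1.569, 0.09, -0.093]
wrist_force: [-0.2, -0.2, 1.8]
width: 0.337
t 38.05 tcp [617.7  20.1  46. ] appr [ 0.993 -0.117  0.002] jaw deg 83.3 w 28.8 F [-0.2 -0.2  1.8] q [-0.01  0.32  1.88 -0.    0.93 -1.46]
```

View pics/s22.png

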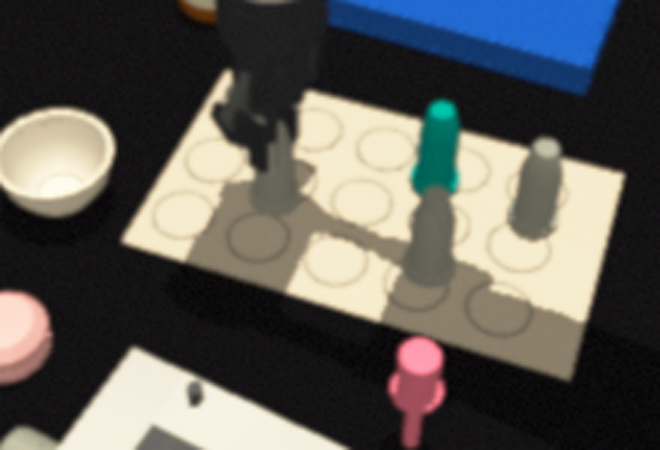

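View pics/w22.png

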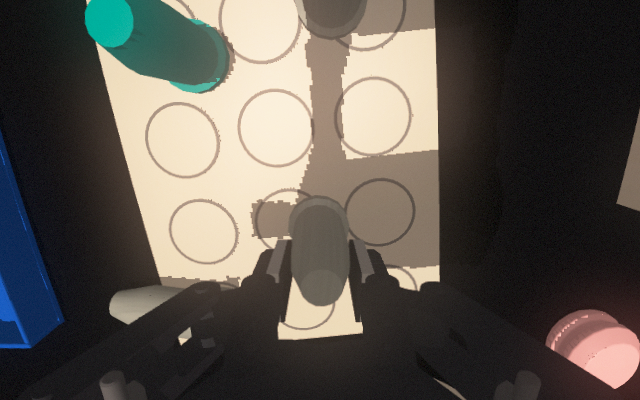

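The pads hold only high up on the barrel (tips at mid-height in the side view), so I'll regrip about 11 mm lower.

```bash
python3 -m jog '[[0,0,0,0,45],[0,0,0,0,45],[0,0,-5,0,45],[0,0,-9,0,45],[0,0,-11,0,45],[0,0,-11,0,15],[0,0,-11,0,15],[0,0,-11,0,15],[0,0,-11,0,15],[0,0,-11,0,15]]' 50; python3 -m jog '[[0,0,10,0,15],[0,0,30,0,15],[0,0,55,0,15],[0,0,80,0,15],[0,0,100,0,15],[0,0,110,0,15],[0,-20,110,0,15],[-10,-60,110,0,15],[-25,-105,110,0,15],[-45,-150,110,0,15]]'; python3 - <<'E'
from h import *
s=st(); w=cam("wrist","w23");c=cam("side"); crop(c,220,120,440,270,3,"s23")
E
```

```text
time: 39.4
tool_pos: [0.6168, 0.0202, 0.034]
tcp_rot: [-1.569, 0.092, -0.092]
wrist_force: [-0.3, 1.0, -1.1]
width: 0.352
time: 40.65
tool_pos: [0.5704, -0.132, 0.1426]
tcp_rot: [-1.569, 0.093, -0.09]
wrist_force: [0.0, -0.6, -1.7]
width: 0.352
t 40.65 tcp [ 570.4 -132.   142.6] appr [ 0.993 -0.116 -0.002] jaw deg 83.3 w 30.1 F [ 0.  -0.6 -1.7] q [-0.27  0.16  1.88 -0.    1.1  -1.72]
```

View pics/s23.png

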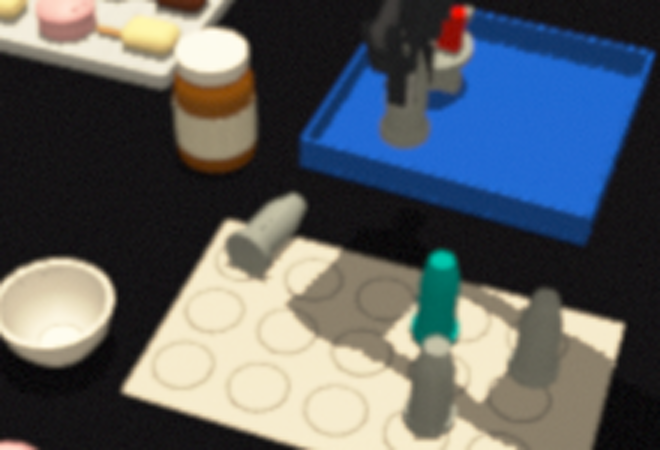

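View pics/w23.png

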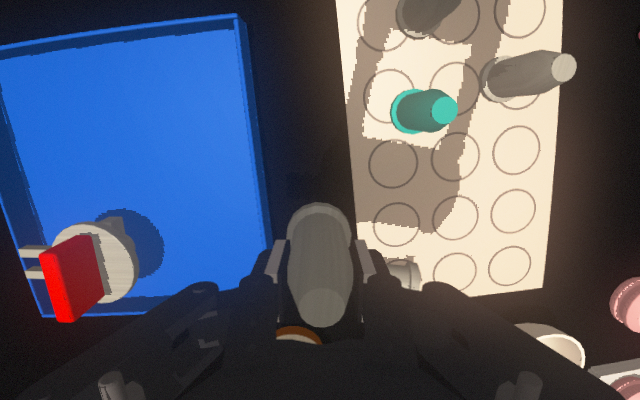

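```bash
python3 -m jog '[[-30,-30,0,0,15],[-60,-65,0,0,15],[-85,-110,0,0,15],[-100,-155,0,0,15],[-102,-200,0,0,15],[-102,-235,0,0,15],[-102,-252,0,0,15],[-102,-255,0,0,15],[-102,-255,-20,0,15],[-102,-255,-40,0,15]]'; python3 -m jog '[[0,0,-20,0,15],[0,0,-40,0,15],[0,0,-55,0,15],[0,0,-62,0,15],[0,0,-64,0,15],[0,0,-64,0,15],[0,0,-64,0,45],[0,0,-64,0,45],[0,0,-64,0,45],[0,0,-64,0,45]]'; python3 - <<'E'
from h import *
s=st(); w=cam("wrist","w24");c=cam("side"); crop(c,300,60,460,220,4,"s24")
E
```

```text
time: 42.0
tool_pos: [0.4696, -0.3832, 0.1022]
tcp_rot: [-1.568, 0.092, -0.09]
wrist_force: [-0.3, 0.1, -0.5]
width: 0.351
time: 43.25
tool_pos: [0.47, -0.385, 0.0403]
tcp_rot: [-1.569, 0.092, -0.092]
wrist_force: [0.1, 0.8, 0.6]
width: 0.526
t 43.25 tcp [ 470.  -385.    40.3] appr [ 0.993 -0.117  0.   ] jaw deg 83.3 w 44.9 F [0.1 0.8 0.6] q [-0.73  0.31  1.91 -0.    0.92 -2.18]
```

View pics/s24.png

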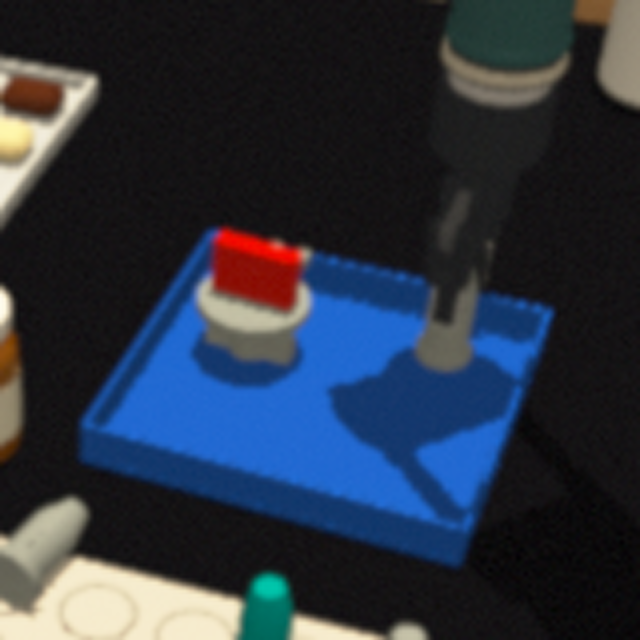

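View pics/w24.png

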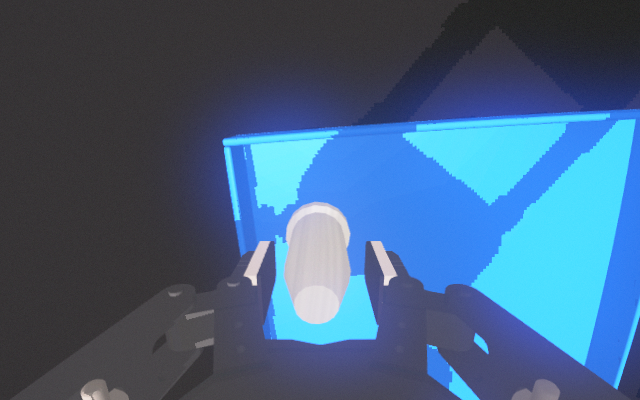

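```bash
python3 -m jog '[[0,0,20,0,45],[0,0,50,0,45],[0,0,85,0,45],[0,0,115,0,50],[0,30,125,0,50],[2,80,125,0,50],[4,135,125,0,55],[7,190,125,0,55],[10,245,125,0,55],[13,300,125,0,55]]'; python3 -m jog '[[3,50,0,0,55],[6,95,0,0,55],[6,120,0,0,55],[6,127,0,0,55],[6,127,-10,0,55],[6,127,-35,0,55],[6,127,-65,0,55],[6,127,-65,0,55],[6,127,-65,0,55],[6,127,-65,0,55]]'; python3 - <<'E'
from h import *
s=st(); w=cam("wrist","w25")
E
```

```text
time: 44.6
tool_pos: [0.4833, -0.0833, 0.1669]
tcp_rot: [-1.569, 0.09, -0.094]
wrist_force: [0.6, 0.4, 1.2]
width: 0.641
time: 45.85
tool_pos: [0.4902, 0.0418, 0.1015]
tcp_rot: [-1.569, 0.09, -0.094]
wrist_force: [0.0, -0.1, 0.0]
width: 0.647
t 45.85 tcp [490.2  41.8 101.5] appr [ 0.993 -0.117  0.003] jaw deg 83.3 w 55.3 F [ 0.  -0.1  0. ] q [ 0.03  0.03  2.11 -0.    0.99 -1.42]
```

View pics/w25.png

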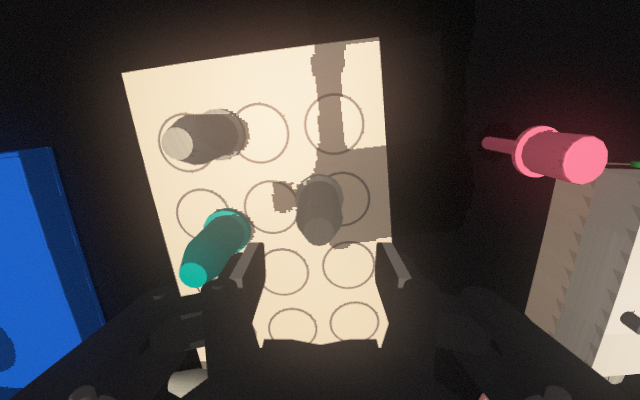

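```bash
python3 -m jog '[[-1,0,0,0,46],[-1,0,-15,0,46],[-1,0,-35,0,46],[-1,0,-55,0,46],[-1,0,-65,0,46],[-1,0,-67,0,46],[-1,0,-67,0,15],[-1,0,-67,0,15],[-1,0,-67,0,15],[-1,0,-67,0,15]]' 50; python3 -m jog '[[0,0,10,0,15],[0,0,30,0,15],[0,0,55,0,15],[0,0,80,0,15],[0,0,105,0,15],[0,0,120,0,15],[0,-15,125,0,15],[0,-50,125,0,15],[0,-95,125,0,15],[-5,-145,125,0,15]]'; python3 - <<'E'
from h import *
s=st(); w=cam("wrist","w26");c=cam("side"); crop(c,220,120,440,270,3,"s26")
E
```

```text
time: 47.15
tool_pos: [0.4881, 0.0422, 0.0334]
tcp_rot: [-1.569, 0.091, -0.092]
wrist_force: [0.5, -0.8, 0.5]
width: 0.353
time: 48.4
tool_pos: [0.482, -0.1046, 0.1572]
tcp_rot: [-1.569, 0.092, -0.09]
wrist_force: [-0.2, 0.1, -2.2]
width: 0.351
t 48.4 tcp [ 482.  -104.6  157.2] appr [ 0.993 -0.116 -0.001] jaw deg 83.4 w 29.9 F [-0.2  0.1 -2.2] q [-0.26 -0.03  2.06 -0.    1.11 -1.72]
```

View pics/s26.png

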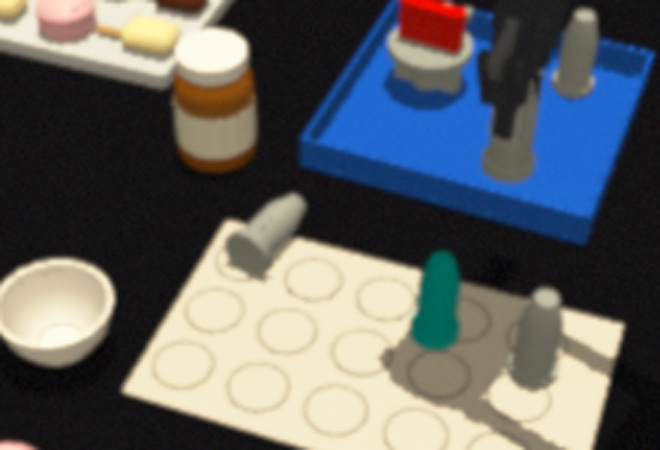

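Second nozzle held. It goes to the tray at (0.47, -0.305).

```bash
python3 -m jog '[[-3,-50,0,0,15],[-6,-100,0,0,15],[-10,-150,0,0,15],[-13,-185,0,0,15],[-13,-200,0,0,15],[-13,-202,-15,0,15],[-13,-202,-40,0,15],[-13,-202,-70,0,15],[-13,-202,-95,0,15],[-13,-202,-110,0,15]]'; python3 -m jog '[[0,0,-6,0,15],[0,0,-8,0,15],[0,0,-8,0,15],[0,0,-8,0,44],[0,0,-8,0,44],[0,0,-8,0,44],[0,0,0,0,44],[0,0,25,0,44],[0,0,60,0,44],[0,0,100,0,44]]'; python3 - <<'E'
from h import *
s=st(); w=cam("wrist","w27");c=cam("side"); crop(c,300,60,460,220,4,"s27")
E
```

```text
time: 49.75
tool_pos: [0.4685, -0.3023, 0.0453]
tcp_rot: [-1.566, 0.093, -0.088]
wrist_force: [-0.6, -1.0, -1.8]
width: 0.353
time: 51.0
tool_pos: [0.4695, -0.3046, 0.1491]
tcp_rot: [-1.568, 0.092, -0.091]
wrist_force: [1.6, 0.2, -0.3]
width: 0.515
t 51.0 tcp [ 469.5 -304.6  149.1] appr [ 0.993 -0.117 -0.001] jaw deg 83.3 w 44.0 F [ 1.6  0.2 -0.3] q [-0.62  0.11  1.93 -0.    1.1  -2.07]
```

View pics/s27.png

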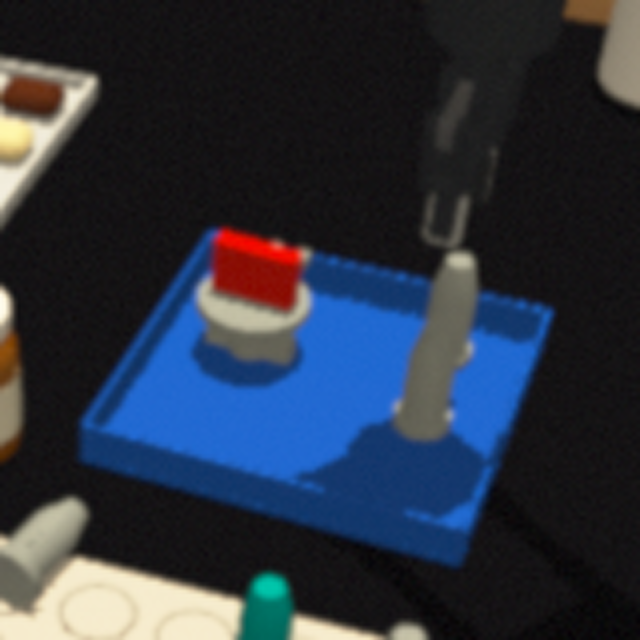

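```bash
python3 -m jog '[[-5,40,0,0,46],[-10,85,0,0,46],[-18,135,0,0,46],[-26,185,0,0,46],[-35,230,0,0,46],[-42,260,0,0,46],[-44,273,0,0,46],[-44,274,-20,0,46],[-44,274,-45,0,46],[-44,274,-45,0,46]]';python3 - <<'E'
from h import *
s=st(); w=cam("wrist","w28")
print(proj(w,[[.4255,-.0312,.08],s["tool_pos"]+[0,0,0]]))
E
```

```text
time: 52.35
tool_pos: [0.424, -0.0311, 0.1011]
tcp_rot: [-1.569, 0.096, -0.088]
wrist_force: [-0.3, -0.3, 0.1]
width: 0.538
t 52.35 tcp [424.  -31.1 101.1] appr [ 0.993 -0.117 -0.005] jaw deg 83.3 w 45.9 F [-0.3 -0.3  0.1] q [-0.13 -0.1   2.24 -0.    1.01 -1.58]
[[319.46818005 239.93494374]
 [319.28771187 252.82622429]]
```

View pics/w28.png

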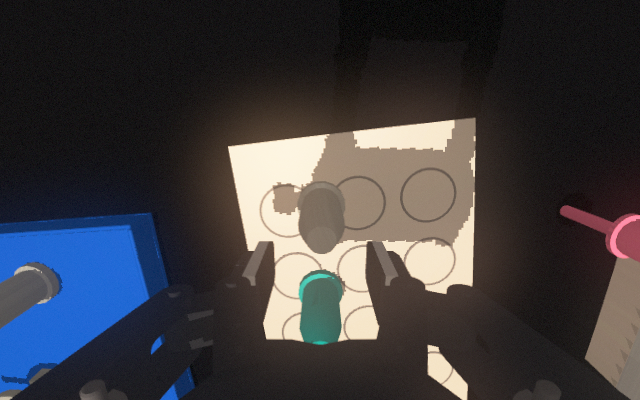

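```bash
python3 -m jog '[[1,0,-15,0,46],[1,0,-35,0,46],[1,0,-55,0,46],[1,0,-64,0,46],[1,0,-67,0,46],[1,0,-67,0,46],[1,0,-67,0,15],[1,0,-67,0,15],[1,0,-67,0,15],[1,0,-67,0,15]]' 50; python3 -m jog '[[0,0,10,0,15],[0,0,30,0,15],[0,0,55,0,15],[0,0,80,0,15],[0,0,105,0,15],[0,0,120,0,15],[5,-10,125,0,15],[15,-40,125,0,15],[25,-80,125,0,15],[35,-120,125,0,15]]'; python3 - <<'E'
from h import *
s=st(); w=cam("wrist","w29");c=cam("side"); crop(c,220,120,440,270,3,"s29"); c=cam("top"); crop(c,265,110,425,330,3,"t29")
E
```

```text
time: 53.65
tool_pos: [0.4278, -0.0309, 0.037]
tcp_rot: [-1.569, 0.09, -0.093]
wrist_force: [-0.5, 1.2, 5.9]
width: 0.349
time: 54.9
tool_pos: [0.4616, -0.1523, 0.16]
tcp_rot: [-1.569, 0.093, -0.09]
wrist_force: [0.7, 0.6, -1.7]
width: 0.351
t 54.9 tcp [ 461.6 -152.3  160. ] appr [ 0.993 -0.116 -0.002] jaw deg 83.3 w 29.9 F [ 0.7  0.6 -1.7] q [-0.37 -0.04  2.07 -0.    1.12 -1.82]
```

View pics/s29.png

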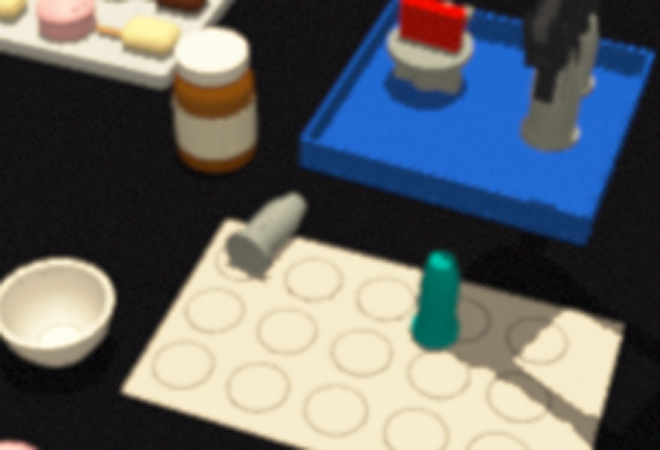

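View pics/t29.png

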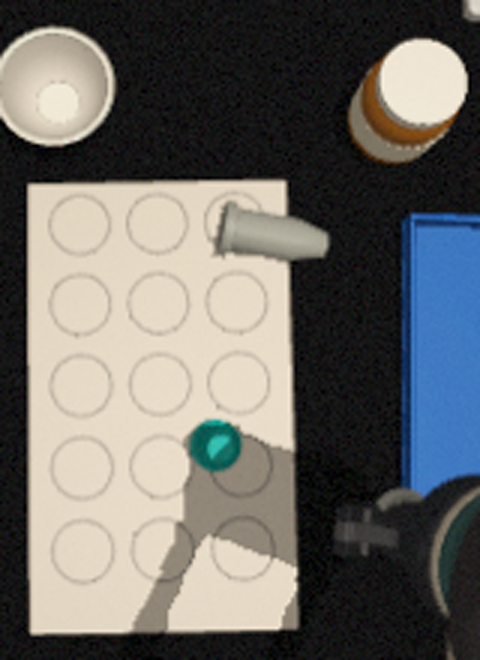

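The third nozzle is held; the knocked one lies with its flange at (228,228) and tip at (325,240) in the top crop. I'll place the third at (0.47, -0.225).

```bash
python3 -m jog '[[5,-40,0,0,15],[10,-65,0,0,15],[10,-74,0,0,15],[10,-74,-15,0,15],[10,-74,-40,0,15],[10,-74,-70,0,15],[10,-74,-95,0,15],[10,-74,-105,0,15],[10,-74,-105,0,15],[10,-74,-105,0,15]]'; python3 - <<'E'
from h import *
st()
E
```

```text
time: 56.3
tool_pos: [0.4727, -0.225, 0.057]
tcp_rot: [-1.569, 0.09, -0.093]
wrist_force: [0.3, -0.5, -0.8]
width: 0.35
t 56.3 tcp [ 472.7 -225.    57. ] appr [ 0.993 -0.116  0.002] jaw deg 83.3 w 29.9 F [ 0.3 -0.5 -0.8] q [-0.49  0.15  2.08  0.    0.91 -1.95]
```

```bash
python3 -m jog '[[0,0,-6,0,15],[0,0,-11,0,15],[0,0,-14,0,15],[0,0,-14,0,15],[0,0,-14,0,44],[0,0,-14,0,44],[0,0,-14,0,44],[0,0,-5,0,44],[0,0,30,0,44],[0,0,90,0,44]]'; python3 - <<'E'
from h import *
st(); c=cam("side"); crop(c,300,60,460,220,4,"s30")
c=cam("top"); crop(c,300,150,400,230,7,"t30")
E
```

```text
time: 57.55
tool_pos: [0.4699, -0.2238, 0.1453]
tcp_rot: [-1.567, 0.096, -0.088]
wrist_force: [1.1, 0.4, 0.3]
width: 0.515
t 57.55 tcp [ 469.9 -223.8  145.3] appr [ 0.993 -0.117 -0.005] jaw deg 83.3 w 44.0 F [1.1 0.4 0.3] q [-0.49  0.04  2.01  0.    1.09 -1.95]
```

View pics/s30.png

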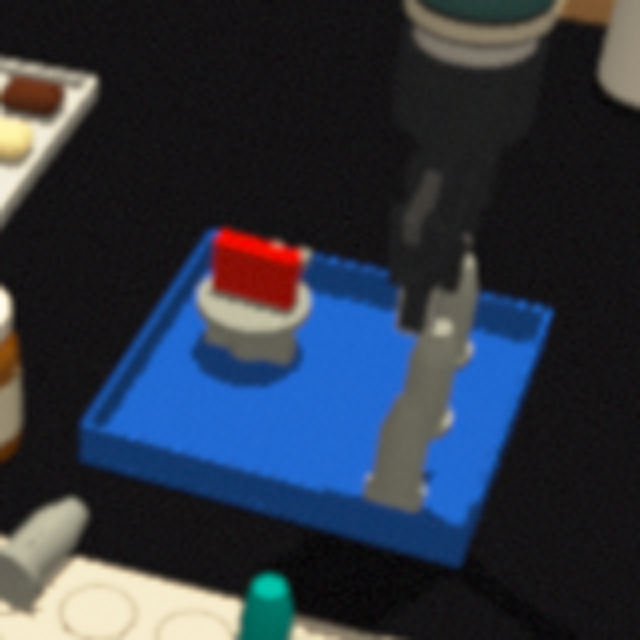

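View pics/t30.png

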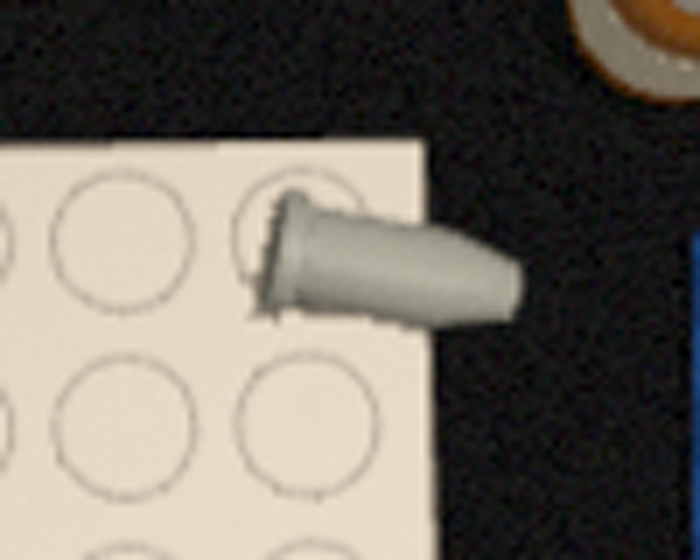

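```bash
python3 - <<'E'
from h import *
c=cam("top")
u=lambda p:(np.array(p)+.5)/7-.5+[300,150]
P=plane(c,u([(285,254),(307,257),(428,275),(518,290)]),.017); print(P.round(4))
d=P[3]-P[0]; print(np.degrees(np.arctan2(d[1],d[0])),np.linalg.norm(d), "mid barrel",((P[1]+P[2])/2).round(4))
s=cam("side"); crop(s,290,175,340,225,12,"s31")
E
```

```text
[[ 0.6689 -0.0521  0.017 ]
 [ 0.6678 -0.0593  0.017 ]
 [ 0.6612 -0.0985  0.017 ]
 [ 0.6558 -0.1276  0.017 ]]
-99.84252688868452 0.07660022734251708 mid barrel [ 0.6645 -0.0789  0.017 ]
```

View pics/s31.png

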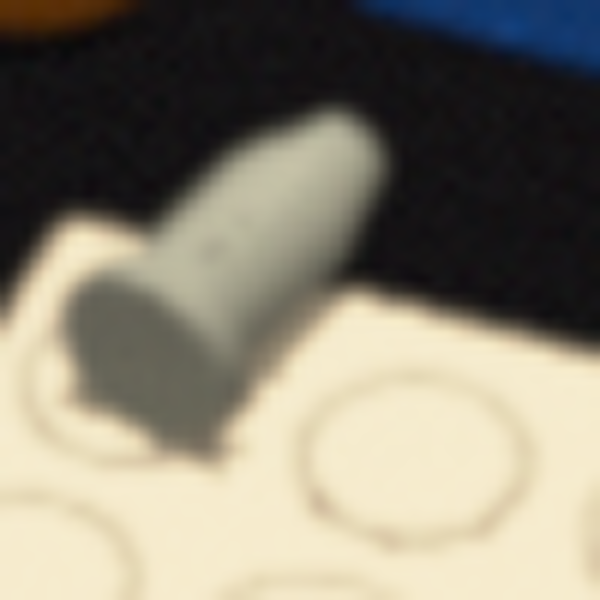

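```bash
python3 -m jog '[[15,15,5,-8,50],[35,30,5,-18,55],[60,48,5,-28,60],[85,66,5,-38,60],[110,84,5,-48,60],[135,102,5,-58,60],[160,120,5,-68,60],[180,133,5,-78,60],[191,140,5,-88,60],[191,140,5,-93,60]]'; python3 -m jog '[[0,0,-15,0,60],[0,0,-40,0,60],[0,0,-60,0,60],[0,0,-70,0,60],[0,0,-70,0,60],[0,0,-70,0,60],[0,0,-70,0,60],[0,0,-70,0,60],[0,0,-70,0,60],[0,0,-70,0,60]]'; python3 - <<'E'
from h import *
s=st(); w=cam("wrist","w32"); print(proj(w,[[.6637,-.0845,.017],[.6558,-.1276,.01],[.6689,-.0521,.02]]))
E
```

```text
time: 59.0
tool_pos: [0.6624, -0.0838, 0.1487]
tcp_rot: [-1.125, 1.337, -1.333]
wrist_force: [-0.5, 0.0, -0.9]
width: 0.7
time: 60.25
tool_pos: [0.663, -0.0848, 0.0812]
tcp_rot: [-1.124, 1.333, -1.333]
wrist_force: [0.4, 0.0, 0.0]
width: 0.704
t 60.25 tcp [663.  -84.8  81.2] appr [-0.168 -0.986 -0.   ] jaw deg -9.7 w 60.1 F [0.4 0.  0. ] q [-0.16  0.37  1.75  0.    1.03  0.  ]
[[322.03634694 213.00826897]
 [321.13722126 263.00718365]
 [321.71968071 169.0524815 ]]
```

View pics/w32.png

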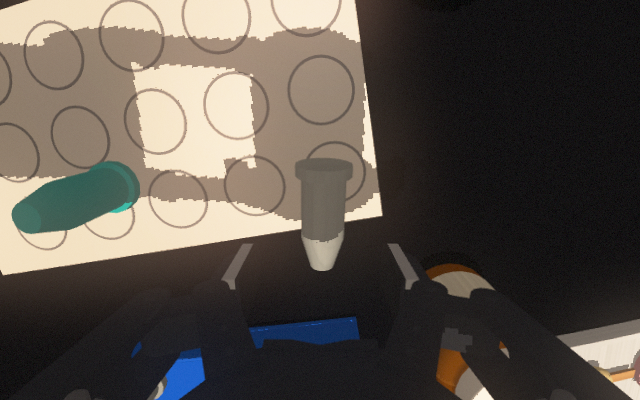

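The knocked nozzle is square between the jaws (axis at column 322, flange row 165, tip row 268). I'll descend in stages.

```bash
python3 -m jog '[[0,0,-20,0,60],[0,0,-40,0,60],[0,0,-52,0,60],[0,0,-56,0,60],[0,0,-58,0,60],[0,0,-60,0,60],[0,0,-61,0,60],[0,0,-61,0,60],[0,0,-61,0,60],[0,0,-61,0,60]]'; python3 - <<'E'
from h import *
s=st(); c=cam("side"); crop(c,270,150,370,225,7,"s33")
E
```

```text
time: 61.55
tool_pos: [0.663, -0.0849, 0.0203]
tcp_rot: [-1.124, 1.333, -1.333]
wrist_force: [0.5, 0.2, -0.1]
width: 0.703
t 61.55 tcp [663.  -84.9  20.3] appr [-0.168 -0.986  0.   ] jaw deg -9.7 w 60.0 F [ 0.5  0.2 -0.1] q [-0.16  0.44  1.78 -0.    0.92  0.  ]
```

View pics/s33.png

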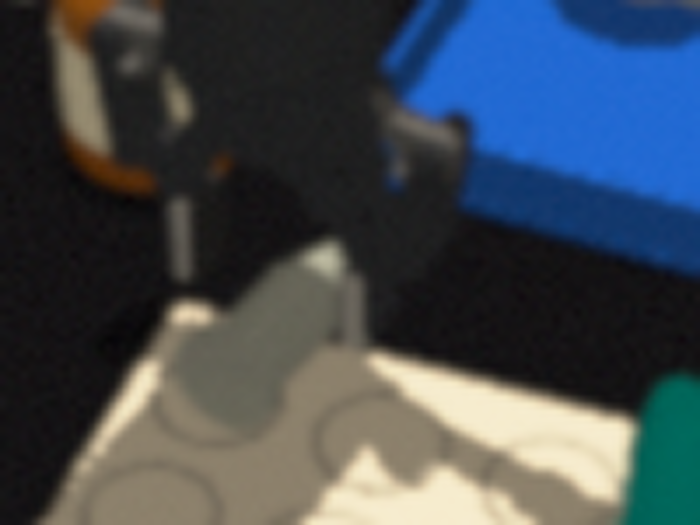

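```bash
python3 -m jog '[[0,0,0,0,42],[0,0,0,0,42],[0,0,0,0,42],[0,0,-2,0,42],[0,0,-4,0,42],[0,0,-6,0,42],[0,0,-8,0,42],[0,0,-8,0,42],[0,0,-8,0,42],[0,0,-8,0,42]]' 40; python3 - <<'E'
from h import *
s=st(); c=cam("side"); crop(c,270,150,370,225,7,"s34")
E
```

```text
time: 62.85
tool_pos: [0.663, -0.0849, 0.0122]
tcp_rot: [-1.124, 1.333, -1.333]
wrist_force: [-0.1, 0.2, 0.2]
width: 0.492
t 62.85 tcp [663.  -84.9  12.2] appr [-0.168 -0.986  0.   ] jaw deg -9.7 w 42.0 F [-0.1  0.2  0.2] q [-0.16  0.45  1.78 -0.    0.91  0.  ]
```

View pics/s34.png

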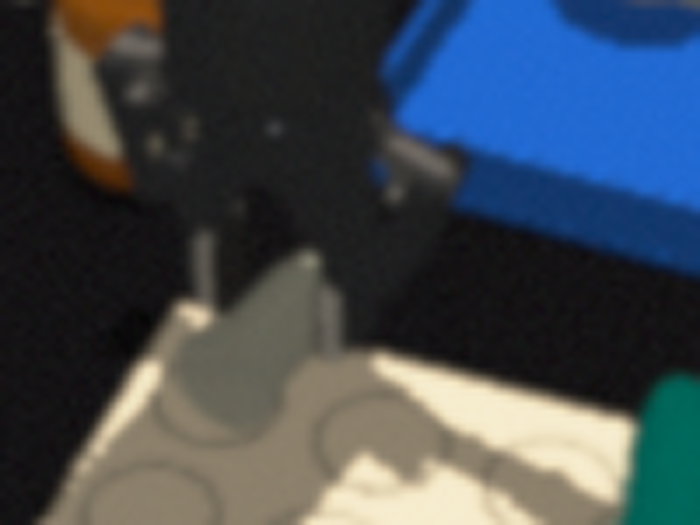

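```bash
python3 -m jog '[[0,0,0,0,15],[0,0,0,0,15],[0,0,0,0,15],[0,0,0,0,15],[0,0,2,0,15],[0,0,6,0,15],[0,0,12,0,15],[0,0,20,0,15],[0,0,25,0,15],[0,0,25,0,15]]' 50; python3 - <<'E'
from h import *
s=st(); c=cam("side"); crop(c,270,150,370,225,7,"s35"); w=cam("wrist","w35")
E
```

```text
time: 64.15
tool_pos: [0.6636, -0.085, 0.0381]
tcp_rot: [-1.123, 1.331, -1.334]
wrist_force: [-0.4, 0.2, -1.1]
width: 0.337
t 64.15 tcp [663.6 -85.   38.1] appr [-0.168 -0.986 -0.   ] jaw deg -9.7 w 28.8 F [-0.4  0.2 -1.1] q [-0.16  0.42  1.77  0.    0.95  0.  ]
```

View pics/s35.png

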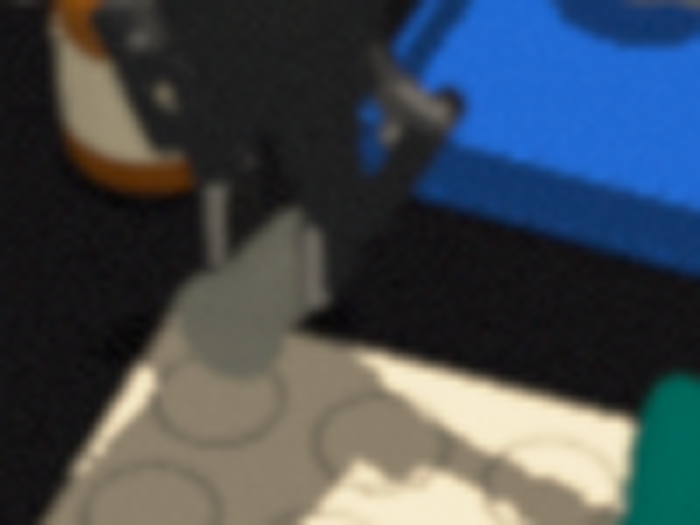

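View pics/w35.png

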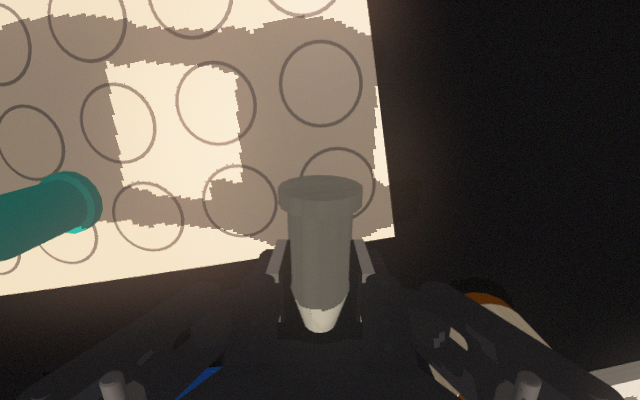

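```bash
python3 -m jog '[[0,0,15,0,15],[0,0,40,0,15],[0,0,65,0,15],[0,0,80,0,15],[-10,-15,85,0,15],[-30,-45,85,0,15],[-55,-85,85,0,15],[-80,-122,85,0,15],[-95,-145,85,0,15],[-98,-150,85,0,15]]'; python3 -m jog '[[0,0,-10,0,15],[0,0,-30,0,15],[0,0,-55,0,15],[0,0,-75,0,15],[0,0,-90,0,15],[0,0,-97,0,15],[0,0,-99,0,15],[0,0,-99,0,15],[0,0,-99,0,15],[0,0,-99,0,15]]'; python3 - <<'E'
from h import *
s=st(); c=cam("side"); crop(c,300,60,460,220,4,"s36"); w=cam("wrist","w36")
E
```

```text
time: 65.5
tool_pos: [0.5623, -0.2366, 0.121]
tcp_rot: [-1.124, 1.337, -1.333]
wrist_force: [0.8, 0.4, -1.2]
width: 0.34
time: 66.75
tool_pos: [0.5653, -0.2351, 0.0238]
tcp_rot: [-1.124, 1.332, -1.334]
wrist_force: [0.2, 0.9, -0.5]
width: 0.334
t 66.75 tcp [ 565.3 -235.1   23.8] appr [-0.169 -0.986  0.   ] jaw deg -9.7 w 28.5 F [ 0.2  0.9 -0.5] q [-0.43  0.34  1.91  0.    0.89 -0.27]
```

View pics/s36.png

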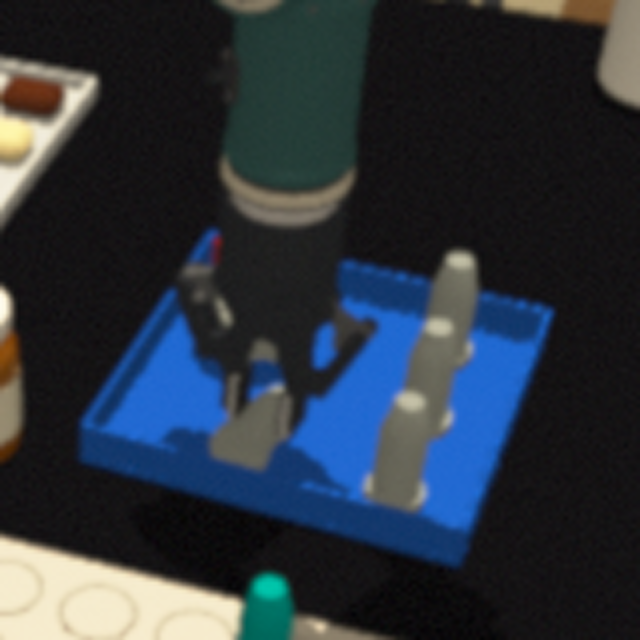

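View pics/w36.png

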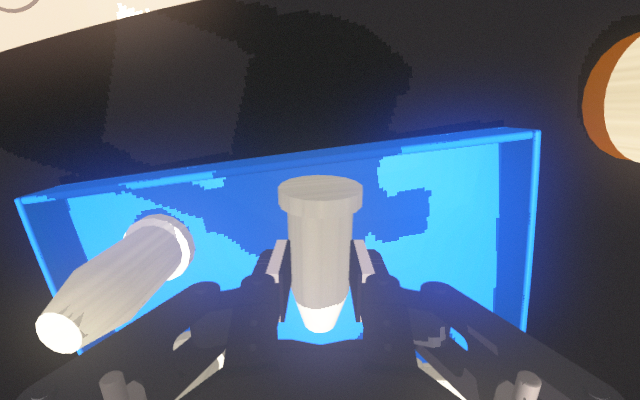

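```bash
python3 -m jog '[[0,0,-3,0,15],[0,0,-5,0,15],[0,0,-6,0,15],[0,0,-6,0,15],[0,0,-6,0,44],[0,0,-6,0,44],[0,0,-6,0,44],[0,0,0,0,44],[0,0,30,0,44],[0,0,85,0,44]]'; python3 -m jog '[[0,0,40,0,44],[0,20,80,0,44],[0,60,100,0,44],[0,110,120,0,44],[0,160,120,0,44],[0,210,120,0,44],[0,260,120,0,44],[0,270,120,0,44],[0,270,120,0,44],[0,270,120,0,44]]'; python3 - <<'E'
from h import *
s=st(); c=cam("side","s37"); c=cam("top","t37")
E
```

```text
time: 68.1
tool_pos: [0.5627, -0.2338, 0.1066]
tcp_rot: [-1.127, 1.338, -1.329]
wrist_force: [1.0, -0.1, 0.9]
width: 0.515
time: 69.35
tool_pos: [0.565, 0.0339, 0.2282]
tcp_rot: [-1.124, 1.333, -1.334]
wrist_force: [-0.3, -0.3, 0.6]
width: 0.516
t 69.35 tcp [565.   33.9 228.2] appr [-0.169 -0.986  0.001] jaw deg -9.8 w 44.1 F [-0.3 -0.3  0.6] q [ 0.02  0.06  1.84 -0.    1.25  0.19]
```

View pics/s37.png

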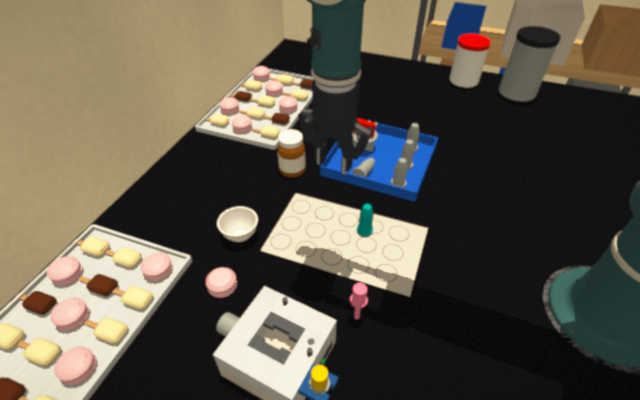

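View pics/t37.png

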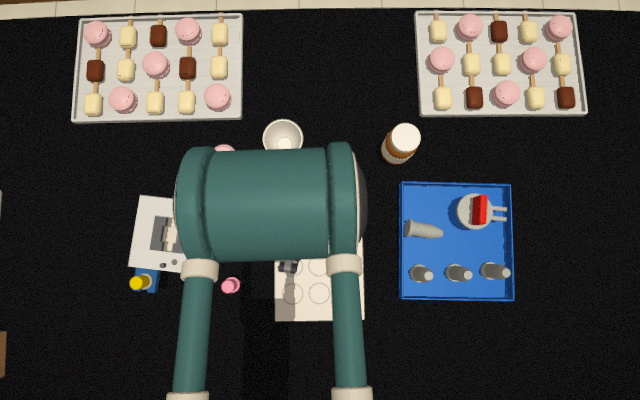

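Top and side pictures: four nozzles and the upright plug are in the tray, and only the turquoise look-alike is left on the mat. Last check: measure the pin and plug poses.

```bash
python3 - <<'E'
from h import *
c=cam("top"); s=cam("side")
crop(c,110,250,180,310,10,"t38"); crop(s,290,350,350,400,10,"s38")
crop(c,390,170,520,310,5,"t39")
ctr=np.array([.5638,.3112]); y=-.129
R=np.array([[np.cos(y),-np.sin(y)],[np.sin(y),np.cos(y)]]); n=ctr+R@[-.098,.035]; print("notch",n)
E
```

```text
notch [0.47111677 0.35851615]
```

View pics/t38.png

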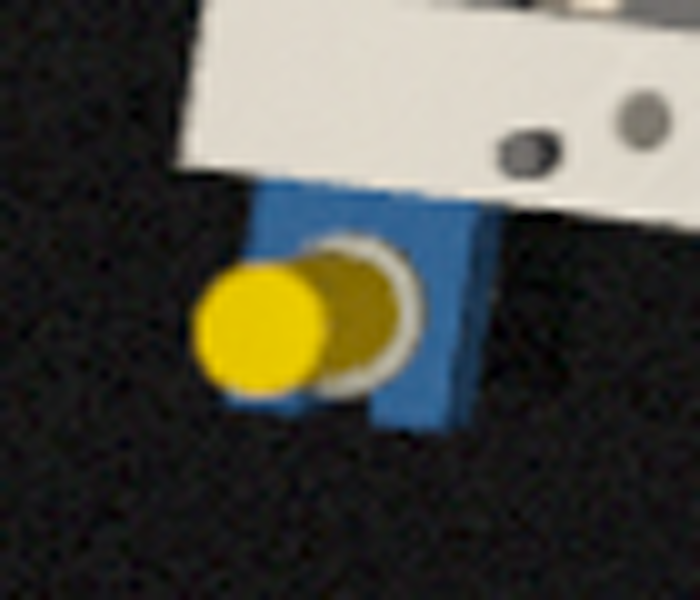

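View pics/s38.png

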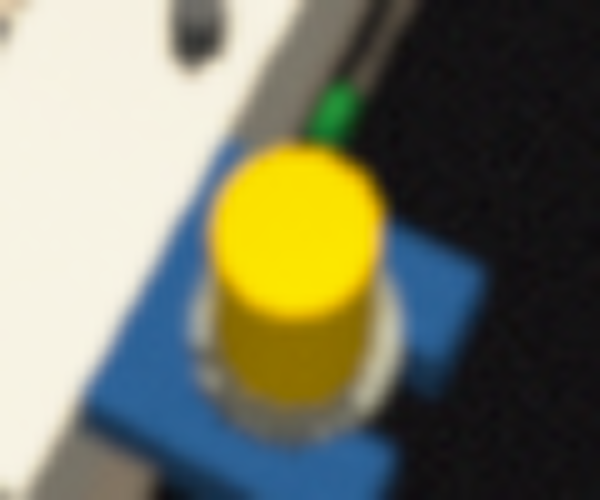

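View pics/t39.png

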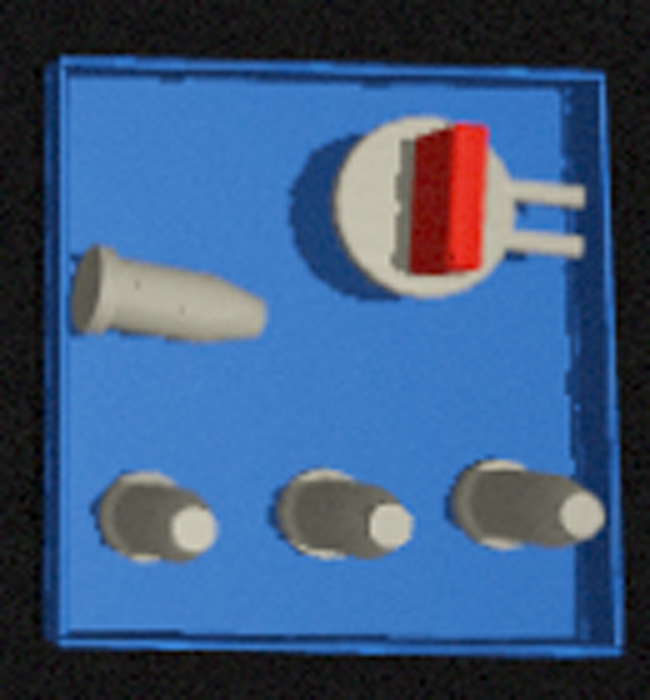

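```bash
python3 - <<'E'
from h import *
c=cam("top"); s=cam("side")
u=lambda p,x0,y0,k:(np.array(p)+.5)/k-.5+[x0,y0]
print("pin top",tri(c,u((262,330),110,250,10),s,u((297,232),290,350,10)))
print("knob top",plane(c,u([(468,197)],390,170,5),.091), plane(c,u([(192,530),(390,526),(580,517)],390,170,5),.084).round(3), "lying",plane(c,u([(170,295)],390,170,5),.021).round(3))
for nm,p,z in (("jar",(405,135),.11),("bowl",(283,130),.05),("mac",(224,155),.036)): pass
st()
E
```

```text
pin top (array([0.4685578 , 0.35815659, 0.12215214]), np.float64(0.0009037127533427985))
knob top [[ 0.60346293 -0.34379897  0.091     ]] [[ 0.469 -0.223  0.084]
 [ 0.469 -0.306  0.084]
 [ 0.47  -0.386  0.084]] lying [[ 0.568 -0.237  0.021]]
t 69.65 tcp [564.9  34.3 228. ] appr [-0.17  -0.985  0.   ] jaw deg -9.8 w 43.9 F [-0.  -0.1  0.4] q [ 0.02  0.06  1.84 -0.    1.25  0.19]
```

```bash
python3 - <<'E'
from workcell import bot
print(bot.finish_job())
E
```

```text
the job is handed in; nothing more can be done
None
```

The job is done and handed in at about 70 s of the 210 s; no verdict was reported.

**What I did:**
- I drew the yellow pin and hung it in the parking notch.
- I turned the plug anticlockwise about 70° to its release stop, lifted it straight out and stood it in the tray.
- I put all four steel nozzles in the tray: three standing, and the one that got knocked over lying down.

**Last checks:**

| Item | Measured | Expected |
|---|---|---|
| Pin top | (0.469, 0.358), 122 mm up; 3 mm from the notch seat | 120 mm up |
| Plug | upright, fork inside the walls, at (0.603, -0.344) | inside the tray (centre about (0.541, -0.305)) |
| Standing nozzles | (0.469, -0.223), (0.469, -0.306), (0.470, -0.386) | inside the tray |
| Lying nozzle | about (0.568, -0.237) | inside the tray |

- **Left alone:** the jar, macaron, bowl and both look-alikes appear unmoved by eye in the last pictures. I did not measure them again.
- **The robot:** it stood clear at TCP height 0.228 m, holding nothing.

**What disagreed:**
- **Fingertips:** they reach only about to TCP height, not 25 mm ahead as stated. My first grasp on the pin therefore shut above its head, with about 4–5 N measured at the wrist, and I redid it about 20 mm lower.
- **Finger opening:** the reading was 2–3 mm less than the true width of whatever was held.
- **Stop contact:** I judged the plug's release stop by angle and a slight torque (-0.1 N m), as the pictures did not clearly show the fork touching the post. The free lift afterwards supports it.
- **Force readings:** I saw 4–6 N upward while gripping the plug, setting it down and gripping the third nozzle, far below the limits.

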